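# Set the length jig to the gauge block, coming up from the open side

## Robot

A 7-joint arm with a two-finger parallel gripper is mounted at the origin on a cart in front of the work surface, level with it; the furniture and walls round the work are solid. World frame = base frame: x ahead of the robot, y to its left, z up, the work surface at z = 0. Lengths are in m, angles in rad, forces in N, time in s.
With the tool pointing down it reaches from about 0.4 to 0.85 m from the base axis. Payload 10.4 kg.
Tool frame: the origin (TCP) lies between the finger pads; the fingertips stand tip_extent ahead of it and the grasp point (between the pads) lies 2 mm behind it (tip_extent is the distance from the TCP to the fingertips, in m); z points along the fingers, y is the direction in which the jaws open and shut (so a half turn about z gives the same grasp; the last joint's range is limited). The gripper opens to 87 mm and grips with 3 to 60 N. Pads are 19 mm wide; open, the fingers measure 117 mm over their backs; the gripper's body (75 mm by 190 mm) begins 51 mm behind the grasp point.
Start: joints at [1.253, 0.332, -0.065, 1.46, 0.022, 1.35, -0.088], TCP at [0.182, -0.598, 0.24] pointing down, gripper open.
Joint ranges: [-2.6, 2.6], [-0.5, 2.12], [-1.47, 1.34], [0.16, 2.42], [-1.27, 4.41], [0.06, 2.06], [-2.6, 2.6]. Speed limits (rad/s): [2.22, 2.22, 2.79, 2.79, 3.14, 3.14, 3.14].

## Interface

Orientations are given as a unit quaternion [x, y, z, w].
In Python, from bench import read_state, camera, camera_params, close_job, tip_extent gives the robot as it stands. The module is installed in compiled form; this text tells all that it offers.
- The arm moves only by the tool send_rows, never from a script. Its argument "steps" is a list of rows, each a list of 7 numbers: the turn, a rotation vector about the tool's x, y, z in degrees, then the shift along the tool's x, y, z in m, then the gripper's target within -1 to 1 (shut at 1, half-way at 0, fully open at -1). In form: [[ax, ay, az, x, y, z, jaw], ...]. A call has exactly 10 rows; each row shifts and turns the pose as measured when the row begins, along the tool's axes as they then stand; what a row does not reach is not made up. A row lasts 1/10 s, in which the tool goes at most 50 mm and 8.59 degrees, less where a joint would pass 70% of its speed; a pose out of reach is approached as far as the arm can. A call with a gripper value outside its range is refused whole. The fingers move at their own pace and stop on an object; "force" is the grip in N (left out, the last holds). Time passes only in rows, so rows that do not move let the fingers close, or fill a call up. It gives the time, the measured TCP pose, the force and the opening at its end, in the units of the state.
- read_state(): the state, without advancing time (a new reading comes with each control period).
- camera(name): name is "side" or "top" or "wrist"; returns (picture, depth): 400x640x3 uint8, blue, green, red; 400x640 float32, m along the optical axis (not along the pixel's ray), 0 where there is no reading.
- camera_params(name): a dict with "camera_matrix" (3x3 intrinsics, pixels), "world_from_camera" (4x4, takes a point from camera to world coordinates). Camera axes: x right, y down, z forward; pixel columns grow to the right and rows downward; lengths in m; the calibration is good to about 2 mm. A picture is of the moment at which its call begins: read the wrist's pose just before it. camera_params takes no time and is no camera call; for the wrist camera it gives the pose at the moment of the call.
- close_job(): hands the job in, once; it reports no verdict.
The state is a dict: "time": time; "joint_positions": joint angles; "joint_vel": joint speeds; "joint_torque": joint torques, N m; "ee_pos": TCP position; "eef_rot": TCP orientation; "ft_force": force on the tool from outside, world axes, zero at the start; "torque": the same for the moment, N m; "width": finger opening in m.
Only numpy, scipy, OpenCV 4.12 (cv2) and the standard library are available. Lean on these libraries where they do the work, as an engineer would, in place of code of your own. Each camera call takes 0.05 s, during which the arm holds its last target.

## Task

Set the length jig to the gauge block: draw the jig's sliding jaw back by its black handle, lay the steel gauge block in the bed between jaw and anvil, then bring the jaw up by the handle until it presses the block against the sprung anvil with about 6 N. The handle has lost motion, so come up to the setting only toward the anvil and leave all the play taken up that way; if you press too hard, draw the jaw clear of the block before you come up again. Never squeeze the block with more than 15 N, and leave the roll, the mug and the pot where they stand.

Things in the scene. Friction and masses are not known exactly. Their poses are not given: they have to be found in the camera images.
- jig: The length jig, fixed to the table: aluminium bed plate 110 (x) x 330 (y) x 12 mm thick, plate from y = -170 to +160. Origin on the centre line at table level; its +y axis points along the bed toward the anvil, the open side is -y.
- bed (a point): Point on the bed's centre line, 12 mm above the jig's origin, same axes. Two steel guide strips, 5 high, 6 wide, 32 apart inside, stand on the bed from y = -165 to +50: the gauge block lies between them, 2 to spare each side, long side along y.
- anvil_end (a point): Mean place of the anvil plunger's face, 75 mm from the jig's origin along +y, 34 above the table. The grey anvil (60 wide, top at 62) is clamped anew each time, so the true face of its round steel plunger (24 across) lies up to 20 nearer or farther (not measured); the housing begins 10 behind it. The plunger is sprung: 4 N per mm, no preload, bottoms after 5.5.
- jaw: Steel jaw plate, 28 wide, 34 high, at the +y end of the dark saddle. Origin in its pressing face, at bed level; axes as the jig's. Travels from y = -45 (open, stop) to +45 in the jig; at the start it is too far in for the block to fit. Saddle: 64 wide, top 33 above the table, reaching 119 behind the face; it drags with about 8 N and stays where it is left.
- handle_grip (a point): Middle of the black upright handle on the saddle, 63.5 above the table: a block 28 across (jig x), 20 along the bed (jig y), its top 82.5 above the table. It stands 80 mm (play at 0) to 70 mm (play at 10) behind the jaw's face.
- handle (a joint): Lost motion of the handle in the saddle, in m: 0 = handle at the rear (-y) end of its play, pulling the jaw away from the anvil; 0.010 = play fully taken up toward the anvil, pushing the jaw. Within the play it drags with only about 1.2 N and the jaw stays still.
- gauge_block: Loose steel gauge block, 28 (x) x 60 (y) x 40 high, 0.2 to 0.3 kg, two dark bore rings on top; origin in the centre of its underside. At the start it lies flat on the table beyond the jig. Either end may face the anvil.
- masking_roll: Bystander: roll of masking tape lying flat, 104 across, 25 high; origin under its centre.
- tea_mug: Bystander: white mug with dots, 82 across without handle, 91 high; origin under its middle.
- paint_pot: Bystander: low white pot, 90 across, 32 high; origin under its centre.
Mind the look-alikes: they are no part of the job. There is more than one size of the gauge_block; the one meant has the size given above.

How it is judged:
By the outcome, as a careful person would: the job done as asked, in the order asked, and still so for the second after the job is handed in, with the robot touching nothing.
It also fails if it takes over 70 s, if anything falls off the work surface, if the arm or the gripper's body presses on something with over 40 N, if the wrist force passes 120 N, or if a joint passes its speed limit or range.

## Working session

There is one attempt and no reset: what is moved stays moved. The work goes in short steps, Python scripts to look and compute and a tool call to move; the robot and the scene stay as the last step left them, time stands still between calls to the robot, and variables do not carry over. Pictures are saved under pics/ and viewed, and the job is handed in when it is done.

Besides the shell and the picture viewer there is one more tool, called after "Call:" as name(argument=value, ...), one argument or row to a line, values as JSON. send_rows: Moves the arm, as the interface text tells. Its arguments: {"type":"object","properties":{"steps":{"type":"array"},"force":{"type":"number"}},"required":["steps"]}

```bash
mkdir -p pics; ls
cat > h.py <<'E'
import numpy as np, cv2
from bench import read_state, camera, camera_params, close_job, tip_extent
from scipy.spatial.transform import Rotation as R
def snap(name,fn):
    P=camera_params(name); im,d=camera(name)
    cv2.imwrite('pics/'+fn+'.png',im); np.savez('pics/'+fn+'.npz',im=im,d=d,K=P['camera_matrix'],T=P['world_from_camera'])
    return im,d,P
def load(fn):
    z=np.load('pics/'+fn+'.npz'); return z['im'],z['d'],z['K'],z['T']
def ray(K,T,u,v,z):
    K=np.array(K);T=np.array(T)
    r=T[:3,:3]@np.linalg.solve(K,[u,v,1.]); o=T[:3,3]; return o+r*(z-o[2])/r[2]
def pt(K,T,d,u,v):
    dd=d[int(v),int(u)]; p=np.linalg.solve(np.array(K),[u,v,1.])*dd; return (np.array(T)@np.r_[p,1])[:3]
def proj(K,T,p):
    T=np.array(T); c=T[:3,:3].T@(np.array(p)-T[:3,3]); q=np.array(K)@c; return q[:2]/q[2]
E
python3 - <<'E'
from h import *
s=read_state(); print(s, tip_extent if not callable(tip_extent) else tip_extent())
for n in ['side','top','wrist']:
    im,d,P=snap(n,n+'0'); print(n,P)
E
```

```text
pics
{'time': 0.0, 'joint_positions': array([ 1.25339473,  0.33285677, -0.06472414,  1.4609423 ,  0.02162083,
        1.34989378, -0.08852363]), 'joint_vel': array([ 2.99760863e-04, -1.81368720e-03, -5.23515929e-04, -1.44747493e-04,
       -1.80249269e-03,  8.97602534e-05, -3.04982328e-04]), 'joint_torque': array([ 2.71438248e-04, -6.23260117e+01,  2.47428456e-02, -3.89892161e+01,
       -6.14063255e-02,  3.99382459e-02,  1.76983694e-04]), 'ee_pos': array([ 0.18149123, -0.59768996,  0.23876295]), 'eef_rot': array([ 9.89154094e-01,  1.46879836e-01, -1.41435697e-04, -6.87452299e-04]), 'ft_force': array([-0.03314199, -0.63077656,  0.1344233 ]), 'torque': array([0.04443441, 0.0090194 , 0.03699695]), 'width': 0.08731874552513184} 0.017
side {'camera_matrix': array([[399.27868277,   0.        , 320.23626122],
       [  0.        , 399.27868277, 198.84131509],
       [  0.        ,   0.        ,   1.        ]]), 'world_from_camera': array([[ 0.98026626, -0.13177137,  0.14735796,  0.48425548],
       [-0.19633297, -0.56204251,  0.80346847, -0.67561108],
       [-0.0230527 , -0.81654426, -0.5
[... 467 characters left out ...]
445944e-03, -1.84584308e-01, -9.82810471e-01,
         1.29893812e+00],
       [ 0.00000000e+00,  0.00000000e+00,  0.00000000e+00,
         1.00000000e+00]])}
wrist {'camera_matrix': array([[310.61186261,   0.        , 321.09384943],
       [  0.        , 310.61186261, 196.38552285],
       [  0.        ,   0.        ,   1.        ]]), 'world_from_camera': array([[ 2.90320401e-01, -9.12236207e-01, -2.89031429e-01,
         2.61716736e-01],
       [-9.56929472e-01, -2.76832108e-01, -8.74641053e-02,
        -5.73688280e-01],
       [-2.25256004e-04,  3.01975307e-01, -9.53315721e-01,
         3.83076337e-01],
       [ 0.00000000e+00,  0.00000000e+00,  0.00000000e+00,
         1.00000000e+00]])}
```

View pics/side0.png

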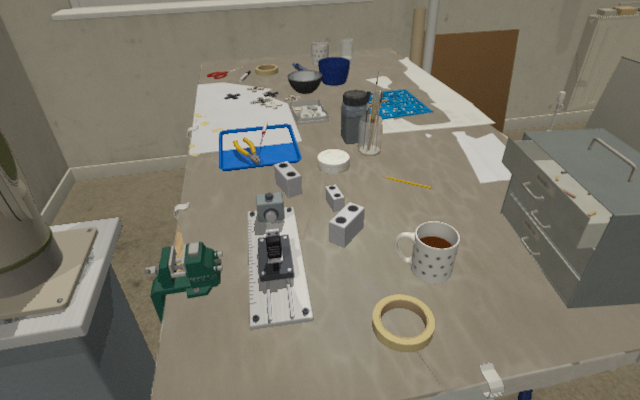

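View pics/top0.png

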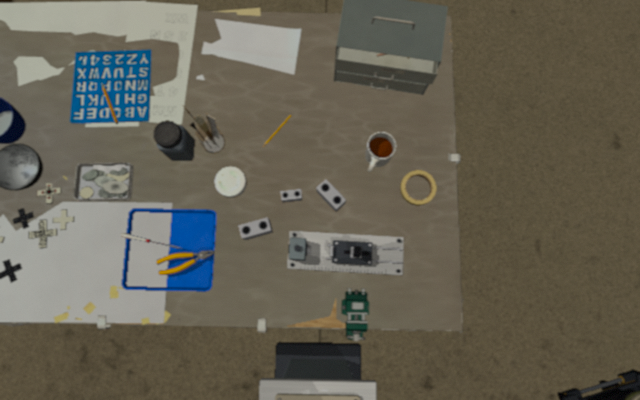

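The side view shows the jig (side px 270–280, 210–320) with its handle at (273,248). Three gauge-like blocks stand at side px (288,178), (335,196) and (347,224), which are top px (255,228), (291,195) and (330,194). I'll measure all three in enlarged crops.

Run:
```python
from h import *
im,d,K,T=load('top0')
c=im[170:285,210:420]; cv2.imwrite('pics/c_top.png',cv2.resize(c,None,fx=3.8,fy=3.8,interpolation=cv2.INTER_CUBIC))
im,d,K2,T2=load('side0')
c=im[150:330,235:395]; cv2.imwrite('pics/c_side.png',cv2.resize(c,None,fx=3.3,fy=3.3,interpolation=cv2.INTER_CUBIC))
```

```text
(no output)
```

View pics/c_top.png

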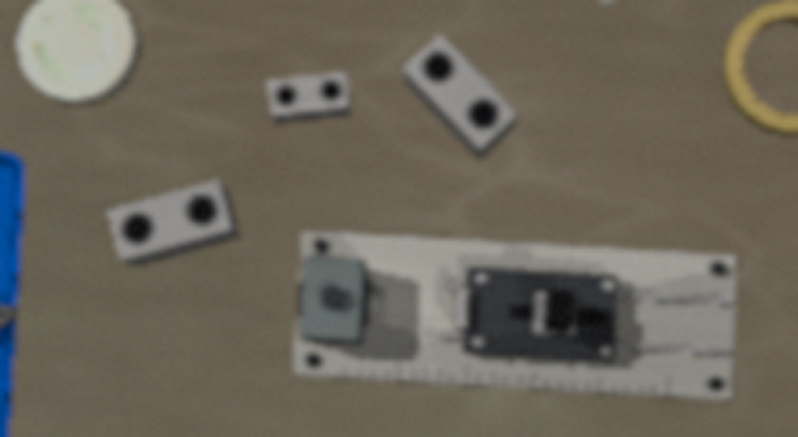

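View pics/c_side.png

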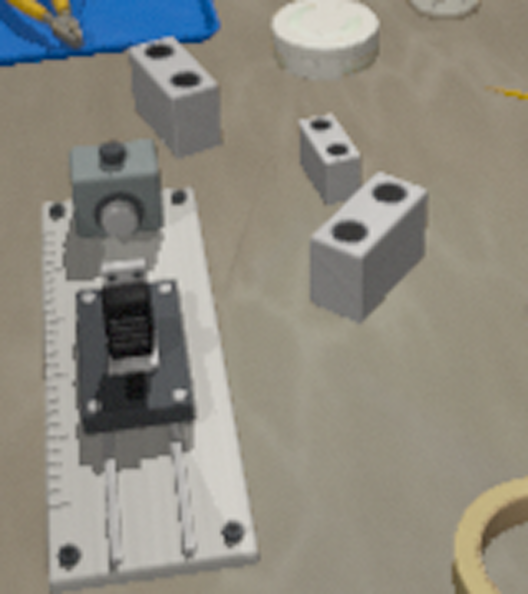

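Run:
```python
from h import *
im,d,K,T=load('top0')
H,W=d.shape
uu,vv=np.meshgrid(np.arange(W),np.arange(H))
X=np.stack([(uu-K[0,2])/K[0,0]*d,(vv-K[1,2])/K[1,1]*d,d],-1)@T[:3,:3].T+T[:3,3]
np.save('pics/topX.npy',X)
for n,(u,v) in dict(A=(255,228),S=(291,195),B=(330,194),anv=(297,249),hand=(356,253),sad=(340,262),bed=(395,268),pot=(229,181),table=(440,250)).items():
    print(n,X[v,u].round(4),X[v-1:v+2,u-1:u+2,2].mean().round(4))
g=cv2.cvtColor(im,cv2.COLOR_BGR2GRAY)
for n,(u,v),zt in [('A',(255,228),.04),('S',(291,195),.03),('B',(330,194),.04)]:
    r=28
    m=np.zeros_like(g); sub=(X[v-r:v+r,u-r:u+r,2]>0.02).astype(np.uint8)
    lab=cv2.connectedComponents(sub)[1]; m[v-r:v+r,u-r:u+r]=(lab==lab[r,r])*1
    p=X[(m>0)]; zt=np.median(p[:,2]); t=p[abs(p[:,2]-zt)<.006]
    print(n,'ztop',zt.round(4),len(p))
    (c,s,a)=cv2.minAreaRect((t[:,:2]*1000).astype(np.float32)); print('depth rect',np.round(c,1),np.round(s,1),round(a,1))
    # bright mask: top face
    b=((g>135).astype(np.uint8)); b2=np.zeros_like(b); b2[v-r:v+r,u-r:u+r]=b[v-r:v+r,u-r:u+r]
    cs,_=cv2.findContours(b2,cv2.RETR_EXTERNAL,cv2.CHAIN_APPROX_NONE); c=max(cs,key=cv2.contourArea)
    q=np.array([ray(K,T,*x[0],zt)[:2]*1000 for x in c],np.float32); print('bright rect',[np.round(x,1) for x in cv2.minAreaRect(q)])
    print(g[v-3:v+4,u-6:u+7:2])
```

```text
A [0.5588 0.182  0.0594] 0.0579
S [0.6582 0.0866 0.0399] 0.0398
B [ 0.6603 -0.0245  0.0542] 0.0572
anv [0.5015 0.063  0.078 ] 0.0744
hand [ 0.4936 -0.0966  0.0814] 0.0836
sad [ 0.4712 -0.0558  0.0345] 0.031
bed [ 0.4585 -0.2125  0.0146] 0.0132
pot [0.6973 0.2674 0.0324] 0.0353
table [ 0.513  -0.3447  0.0021] 0.0038
A ztop 0.0576 509
depth rect [561.  185.3] [41.  85.2] 16.8
bright rect [array([560.8, 185.4]), array([32.9, 42.9]), np.float64(17.3)]
[[142 145 144 145 139  83  21]
 [125 145 143 143 141  90  23]
 [101 141 144 145 144 106  42]
 [ 78 141 146 146 145 127  82]
 [ 66 133 144 145 145 140 121]
 [ 67 135 144 145 145 145 141]
 [ 83 139 145 146 145 146 143]]
S ztop 0.0399 229
depth rect [660.6  88.6] [28.3 59.6] 9.5
bright rect [array([661.1,  86.7]), array([23.5, 22.8]), np.float64(1.9)]
[[102 130 147 149 138  77  44]
 [ 60 104 145 146 133  57  18]
 [ 22  83 141 145 130  60  22]
 [ 16  83 140 144 137  89  59]
 [ 39 101 143 146 144 123 107]
 [ 89 126 149 149 149 140 130]
 [130 137 141 138 135 127 111]]
B ztop 0.0569 487
depth rect [661.5 -25.4] [85.7 40.7] 44.6
bright rect [array([662.7, -25.8]), array([78.6, 34.5]), np.float64(45.5)]
[[ 99 102 134 145 143 144 141]
 [133 134 144 145 144 143 143]
 [146 144 143 143 144 141 144]
 [145 145 145 143 143 143 142]
 [139 146 145 143 144 138 124]
 [123 146 144 144 142 120  85]
 [ 98 139 145 143 137  89  41]]
```

Measured sizes: A (255,228) and B (330,194) are about 85×41×57 mm, while S at (291,195) is 60×28×40 mm. S fits the description, and the enlarged crop above (px (308,95)) shows two bore rings on it, so S is the gauge block. Next is the jig's pose.

Run:
```python
from h import *
im,d,K,T=load('top0'); X=np.load('pics/topX.npy')
g=cv2.cvtColor(im,cv2.COLOR_BGR2GRAY)
print(im[268,395],im[268,420],im[236,330],im[225,330])
# gauge block via side too
m=(X[...,2]>0.0085)&(X[...,0]<.56)&(X[...,0]>.41)&(X[...,1]<.12)&(X[...,1]>-.26)
b=cv2.inRange(g,112,255); b[:225]=0;b[285:]=0;b[:,:280]=0;b[:,412:]=0
cs,_=cv2.findContours(b,cv2.RETR_EXTERNAL,cv2.CHAIN_APPROX_NONE); c=max(cs,key=cv2.contourArea)
h=cv2.convexHull(c)
q=np.array([ray(K,T,*x[0],.012)[:2]*1000 for x in c],np.float32); print('jig rect bright',[np.round(x,1) for x in cv2.minAreaRect(q)])
# edges lines
Q=q
def fit(p): 
    vx,vy,x,y=cv2.fitLine(p.astype(np.float32),cv2.DIST_HUBER,0,.01,.01).ravel(); return vx,vy,x,y
(c0,s,a)=cv2.minAreaRect(q)
print(np.round(cv2.boxPoints((c0,s,a)),1))
p=X[m]; print('depth rect',[np.round(x,1) for x in cv2.minAreaRect((p[:,:2]*1000).astype(np.float32))])
# handle top pixels & saddle
hm=(X[...,2]>0.07)&m; p=X[hm]
for lo,hi in [(-.2,-.03),(-.03,.12)]:
    t=p[(p[:,1]>lo)&(p[:,1]<hi)]; print(len(t),t.mean(0),np.median(t[:,2]),[np.round(x,1) for x in cv2.minAreaRect((t[:,:2]*1000).astype(np.float32))])
```

```text
[130 137 139] [ 81  97 105] [146 155 156] [ 91 105 114]
jig rect bright [array([500.4, -71.4]), array([329.9, 112.7]), np.float64(87.9)]
[[ 437.9 -234.1]
 [ 550.5 -238.3]
 [ 562.9   91.4]
 [ 450.3   95.6]]
depth rect [array([485.2, -71.5]), array([375.6, 146.9]), np.float64(89.7)]
84 [ 0.49896487 -0.09787503  0.08189584] 0.08195783705980197 [array([499.1, -98. ]), array([27.2, 19.1]), np.float64(0.9)]
26 [0.50643084 0.06407104 0.07364729] 0.0732234309551445 [array([505.8,  64.7]), array([14.2, 13.7]), np.float64(2.3)]
```

S is confirmed as the 28×60×40 block. I'll hover over the jig and look with the wrist camera.

```bash
cat >> h.py <<'E'
JIG=np.array([.5006,-.0664]); JA=np.radians(-2.15)   # jig origin, yaw of jig (x axis angle)
def plan(p,yaw_x,n,s=None):
    """target TCP pos, yaw (deg) of tool x in world, tool down; prints n rows"""
    s=s or read_state(); R0=R.from_quat(s['eef_rot']); p0=np.array(s['ee_pos'])
    y=np.radians(yaw_x); xt=np.array([np.cos(y),np.sin(y),0]); zt=np.array([0,0,-1.]); yt=np.cross(zt,xt)
    R1=R.from_matrix(np.stack([xt,yt,zt],1)); rv=(R0.inv()*R1).as_rotvec(degrees=True)
    print('turn total',rv.round(2),'dist',np.round(p-p0,4),'tool-frame',R0.inv().apply(p-p0).round(4))
    Rc=R0
    for i in range(n):
        sh=Rc.inv().apply((p-p0)/n); print([*(rv/n).round(2),*sh.round(4)]); Rc=Rc*R.from_rotvec(rv/n,degrees=True)
def jw(x,y,z):
    c,s=np.cos(JA),np.sin(JA); return np.array([JIG[0]+c*x-s*y,JIG[1]+s*x+c*y,z])
def wj(p):
    c,s=np.cos(JA),np.sin(JA); dx,dy=p[0]-JIG[0],p[1]-JIG[1]; return np.array([c*dx+s*dy,-s*dx+c*dy,p[2] if len(p)>2 else 0])
E
python3 -c "
from h import *
plan(np.array([.499,-.10,.24]),87.85,20)"
```

```text
turn total [-5.000e-02 -3.000e-02 -7.096e+01] dist [0.3175 0.4978 0.001 ] tool-frame [ 0.4484 -0.3841 -0.0007]
[np.float64(-0.0), np.float64(-0.0), np.float64(-3.55), np.float64(0.0224), np.float64(-0.0192), np.float64(-0.0)]
[np.float64(-0.0), np.float64(-0.0), np.float64(-3.55), np.float64(0.0236), np.float64(-0.0178), np.float64(-0.0)]
[np.float64(-0.0), np.float64(-0.0), np.float64(-3.55), np.float64(0.0246), np.float64(-0.0163), np.float64(-0.0)]
[np.float64(-0.0), np.float64(-0.0), np.float64(-3.55), np.float64(0.0256), np.float64(-0.0147), np.float64(-0.0)]
[np.float64(-0.0), np.float64(-0.0), np.float64(-3.55), np.float64(0.0264), np.float64(-0.0131), np.float64(-0.0)]
[np.float64(-0.0), np.float64(-0.0), np.float64(-3.55), np.float64(0.0272), np.float64(-0.0115), np.float64(-0.0)]
[np.float64(-0.0), np.float64(-0.0), np.float64(-3.55), np.float64(0.0279), np.float64(-0.0098), np.float64(-0.0)]
[np.float64(-0.0), np.float64(-0.0), np.float64(-3.55), np.float64(0.0284), np.float64(-0.008), np.float64(-0.0)]
[np.float64(-0.0), np.float64(-0.0), np.float64(-3.55), np.float64(0.0
[... 613 characters left out ...]
0)]
[np.float64(-0.0), np.float64(-0.0), np.float64(-3.55), np.float64(0.0292), np.float64(0.0047), np.float64(-0.0)]
[np.float64(-0.0), np.float64(-0.0), np.float64(-3.55), np.float64(0.0288), np.float64(0.0065), np.float64(-0.0001)]
[np.float64(-0.0), np.float64(-0.0), np.float64(-3.55), np.float64(0.0284), np.float64(0.0082), np.float64(-0.0001)]
[np.float64(-0.0), np.float64(-0.0), np.float64(-3.55), np.float64(0.0278), np.float64(0.01), np.float64(-0.0001)]
[np.float64(-0.0), np.float64(-0.0), np.float64(-3.55), np.float64(0.0271), np.float64(0.0117), np.float64(-0.0001)]
[np.float64(-0.0), np.float64(-0.0), np.float64(-3.55), np.float64(0.0263), np.float64(0.0133), np.float64(-0.0001)]
```

Call:
send_rows(
  steps=[
    [0, 0, -3.55, 0.022, -0.019, 0, -1],
    [0, 0, -3.55, 0.024, -0.018, 0, -1],
    [0, 0, -3.55, 0.025, -0.016, 0, -1],
    [0, 0, -3.55, 0.026, -0.015, 0, -1],
    [0, 0, -3.55, 0.026, -0.013, 0, -1],
    [0, 0, -3.55, 0.027, -0.011, 0, -1],
    [0, 0, -3.55, 0.028, -0.01, 0, -1],
    [0, 0, -3.55, 0.028, -0.008, 0, -1],
    [0, 0, -3.55, 0.029, -0.006, 0, -1],
    [0, 0, -3.55, 0.029, -0.004, 0, -1],
  ],
)

```text
time: 1.15
ee_pos: [0.3405, -0.3403, 0.2357]
eef_rot: [0.893, 0.45, -0.001, -0.003]
ft_force: [0.4, 0.1, 0.2]
width: 0.0871
```

```bash
python3 -c "
from h import *
s=read_state();print(s['time'],s['ee_pos'])
plan(np.array([.499,-.10,.24]),87.85,10)"|tr -d 'npfloat64()' | head -30
```

```text
1.15 [ 0.305190 -0.30221  0.2357021 ]
ur  [ -0.3  -0.11 -3.1] dis [0.1585 0.203 0.003] -rme [ 0.287 -0.0158 -0.002]
[.-0.03, .-0.01, .-3., .0.0287, .-0.001, .-0.000]
[.-0.03, .-0.01, .-3., .0.0288, .0.0001, .-0.000]
[.-0.03, .-0.01, .-3., .0.0287, .0.0019, .-0.000]
[.-0.03, .-0.01, .-3., .0.028, .0.003, .-0.000]
[.-0.03, .-0.01, .-3., .0.0283, .0.0053, .-0.000]
[.-0.03, .-0.01, .-3., .0.0279, .0.007, .-0.000]
[.-0.03, .-0.01, .-3., .0.0275, .0.0087, .-0.000]
[.-0.03, .-0.01, .-3., .0.029, .0.0103, .-0.000]
[.-0.03, .-0.01, .-3., .0.022, .0.0119, .-0.000]
[.-0.03, .-0.01, .-3., .0.0255, .0.013, .-0.000]
```

Call:
send_rows(
  steps=[
    [0, 0, -3.6, 0.029, -0.001, 0, -1],
    [0, 0, -3.6, 0.029, 0, 0, -1],
    [0, 0, -3.6, 0.029, 0.002, 0, -1],
    [0, 0, -3.6, 0.029, 0.003, 0, -1],
    [0, 0, -3.6, 0.028, 0.005, 0, -1],
    [0, 0, -3.6, 0.028, 0.007, 0, -1],
    [0, 0, -3.6, 0.028, 0.009, 0, -1],
    [0, 0, -3.6, 0.027, 0.01, 0, -1],
    [0, 0, -3.6, 0.026, 0.012, 0, -1],
    [0, 0, -3.6, 0.025, 0.013, 0, -1],
  ],
)

```text
time: 2.15
ee_pos: [0.4972, -0.0786, 0.2355]
eef_rot: [0.697, 0.717, -0.001, -0.003]
ft_force: [0.6, -0.5, -0.6]
width: 0.087
```

Run:
```python
from h import *
s=read_state();print(s['time'],s['ee_pos'],R.from_quat(s['eef_rot']).as_matrix()[:,0],s['ft_force'],s['joint_positions'].round(2))
im,d,P=snap('wrist','w1')
```

```text
2.15 [ 0.49720869 -0.07855868  0.23547985] [-0.02752173  0.99961762  0.00267548] [ 0.57830691 -0.45417389 -0.59547354] [ 0.67  0.12 -0.65  1.75  0.07  1.3   0.04]
```

View pics/w1.png

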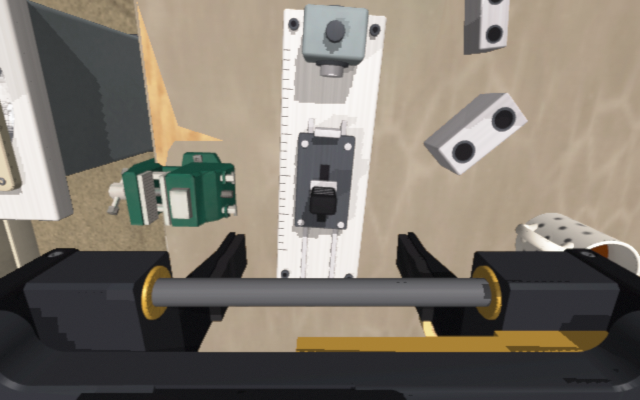

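Run:
```python
from h import *
im,d,K,T=load('w1')
c=im[0:290,260:400]; c=cv2.resize(c,None,fx=4,fy=4,interpolation=cv2.INTER_CUBIC); 
cv2.imwrite('pics/c_w1a.png',c[:600]); cv2.imwrite('pics/c_w1b.png',c[560:])
for n,(u,v) in dict(handtop=(322,192),plgtip=(331,73),jawtop=(328,133),bed=(290,200),saddle=(340,215),anv=(350,55)).items():
    p=pt(K,T,d,u,v); print(n,p.round(4),wj(p).round(4))
# bed edges at several rows
g=cv2.cvtColor(im,cv2.COLOR_BGR2GRAY)
for v in (60,100,120,180,220,240,260):
    r=g[v].astype(int); 
    print(v,r[274:300],r[350:392:2])
```

```text
handtop [ 0.4979 -0.09    0.0643] [-0.0018 -0.0237  0.0643]
plgtip [0.5035 0.0292 0.0459] [-0.0006  0.0956  0.0459]
jawtop [ 0.5026 -0.0303  0.0436] [0.0006 0.0361 0.0436]
bed [ 0.4585 -0.1173  0.0116] [-0.0401 -0.0524  0.0116]
saddle [ 0.5203 -0.1269  0.0339] [ 0.0219 -0.0598  0.0339]
anv [0.5205 0.0443 0.0608] [0.0158 0.1114 0.0608]
60 [167 167 167 167 166 167 166 158 177 210 216 222 214 195 193 210 237 247
 248 247 233 191 181 178 175 177] [ 74  76  79  82  84  89 163 241 246 245 248 245 243 246 246 230 171 168
 169 169 169]
100 [171 171 172 172 172 169 160 179 227 242 246 247 246 245 245 246 248 248
 246 235 210 203 197 197 192 182] [243 245 247 246 245 246 244 244 246 244 243 246 244 213 167 167 171 174
 174 173 175]
120 [166 169 171 174 175 175 190 219 237 245 246 245 243 244 245 246 247 246
 245 246 246 244 242 244 245 245] [228 232 229 235 245 242 242 244 243 243 245 242 199 166 166 171 177 177
 178 178 177]
180 [177 177 176 174 163 181 227 240 240 240 239 240 240 243 243 241 241 242
 240 222 176 154 120  92  92  94] [ 93 221 223 222 231 243 243 242 236 175 170 167 167 166 166 164 164 164
 165 164 165]
220 [163 163 164 168 192 222 229 230 231 233 237 242 242 241 241 242 242 240
 223 174 138  91  91 108 171 221] [239 240 241 244 242 240 230 169 164 168 171 175 176 172 168 165 163 164
 166 167 170]
240 [160 159 161 189 224 236 240 240 240 241 242 242 241 240 241 242 241 240
 239 238 240 240 239 240 241 242] [241 240 243 241 238 220 171 167 166 166 164 165 165 166 170 173 170 171
 175 171 166]
260 [158 158 160 192 231 241 241 240 240 241 242 242 241 241 242 241 240 239
 239 240 240 238 238 241 243 242] [240 241 239 238 205 166 164 164 163 163 162 163 163 162 163 166 167 169
 166 165 164]
```

View pics/c_w1a.png

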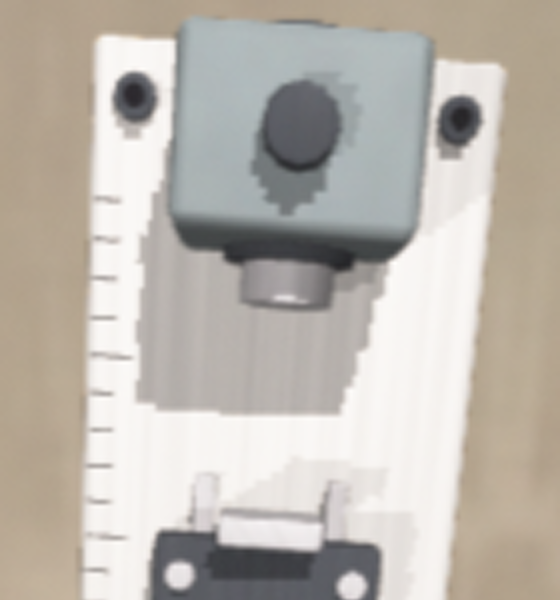

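View pics/c_w1b.png

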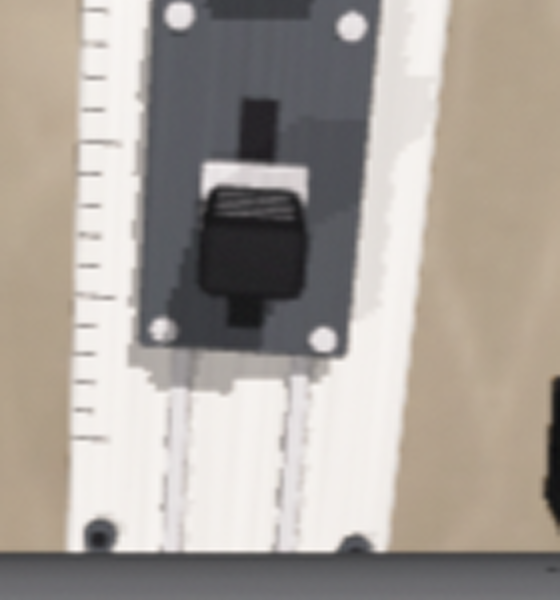

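Run:
```python
from h import *
im,d,K,T=load('w1')
g=cv2.GaussianBlur(cv2.cvtColor(im,cv2.COLOR_BGR2GRAY),(3,3),0).astype(float)
L=[];Rr=[]
for v in range(50,265,3):
    r=g[v]
    # left edge: first crossing of 205 from left in 268..292
    for u in range(268,292):
        if r[u]<205<=r[u+1]: L.append(ray(K,T,u+(205-r[u])/(r[u+1]-r[u]),v,.012)); break
    for u in range(392,345,-1):
        if r[u]<205<=r[u-1]: Rr.append(ray(K,T,u-(205-r[u])/(r[u-1]-r[u]),v,.012)); break
for A in (L,Rr):
    A=np.array(A); f=cv2.fitLine((A[:,:2]*1000).astype(np.float32),cv2.DIST_HUBER,0,.01,.01).ravel(); 
    if f[1]<0:f[:2]*=-1
    x=f[2]+(-66.4-f[3])*f[0]/f[1]; print('angle',np.degrees(np.arctan2(-f[0],f[1])).round(2),'x at y=-66.4:',x.round(2))
# handle by dark blob; features by ray
def f(name,u,v,z): p=ray(K,T,u,v,z); print(name,(p*1000).round(1),(wj(p)*1000).round(1))
o=lambda x,y:(260+(x-1.5)/4,(y-1.5)/4)
f('plunger front rim top',*o(288,307),.046); f('plunger centre-ish lower rim',*o(288,307),.034)
f('plunger L',*o(241,300),.040);f('plunger R',*o(330,300),.040)
f('jaw front edge L',*o(220,510),.046);f('jaw front edge R',*o(325,518),.046)
f('guideL out',*o(192,480),.017);f('guideR out',*o(350,485),.017)
f('anvil housing front topL',*o(175,215),.062);f('housing topR',*o(415,235),.062)
b=lambda x,y:(260+(x-1.5)/4,140+(y-1.5)/4)
f('handle rear bottomL',*b(200,292),.0825);f('handle rear R',*b(302,297),.0825)
f('handle front topL',*b(208,220),.0825);f('handle front R',*b(305,228),.0825)
f('saddle rearL',*b(135,345),.033);f('saddle rear R',*b(345,355),.033)
# side view check
im,d,K,T=load('side0')
s=lambda x,y:(235+(x-1.65)/3.3,150+(y-1.65)/3.3)
f('side handle top front L',*s(105,284),.0825);f('side handle top front R',*s(150,284),.0825)
```

```text
angle -2.14 x at y=-66.4: 446.68
angle -2.17 x at y=-66.4: 553.69
plunger front rim top [504.3  26.   46. ] [ 0.2 92.5 46. ]
plunger centre-ish lower rim [504.6  26.8  34. ] [ 0.5 93.3 34. ]
plunger L [492.4  27.8  40. ] [-11.8  93.8  40. ]
plunger R [515.1  28.4  40. ] [10.9 95.3 40. ]
jaw front edge L [488.3 -24.4  46. ] [-13.9  41.5  46. ]
jaw front edge R [516.  -25.7  46. ] [13.8 41.3 46. ]
guideL out [479.4 -18.7  17. ] [-23.   46.8  17. ]
guideR out [524.4 -18.9  17. ] [22.  48.4 17. ]
anvil housing front topL [476.7  44.4  62. ] [-28.1 109.8  62. ]
housing topR [533.2  41.6  62. ] [ 28.5 109.1  62. ]
handle rear bottomL [ 485.9 -106.9   82.5] [-13.2 -41.   82.5]
handle rear R [ 511.9 -107.5   82.5] [ 12.8 -40.6  82.5]
handle front topL [487.5 -87.6  82.5] [-12.3 -21.7  82.5]
handle front R [511.9 -89.   82.5] [ 12.2 -22.1  82.5]
saddle rearL [ 464.7 -143.    33. ] [-33.  -77.9  33. ]
saddle rear R [ 528.2 -144.3   33. ] [ 30.5 -76.8  33. ]
side handle top front L [486.4 -86.7  82.5] [-13.4 -20.8  82.5]
side handle top front R [511.7 -92.5  82.5] [ 12.1 -25.7  82.5]
```

```bash
sed -i 's/JIG=np.array(\[.5006,-.0664\])/JIG=np.array([.5003,-.0664])/' h.py; python3 -c "
from h import *
print(jw(0,-.0313,.062))
plan(jw(0,-.0313,.062),87.85,8)" | sed 's/np.float64//g'
```

```text
[ 0.49912576 -0.09767797  0.062     ]
turn total [-0.23 -0.27  4.26] dist [ 0.0002 -0.0242 -0.1737] tool-frame [-0.025  -0.      0.1736]
[(-0.03), (-0.03), (0.53), (-0.0031), (-0.0), (0.0217)]
[(-0.03), (-0.03), (0.53), (-0.0031), (0.0), (0.0217)]
[(-0.03), (-0.03), (0.53), (-0.0031), (0.0), (0.0217)]
[(-0.03), (-0.03), (0.53), (-0.0031), (0.0001), (0.0217)]
[(-0.03), (-0.03), (0.53), (-0.0031), (0.0001), (0.0217)]
[(-0.03), (-0.03), (0.53), (-0.0031), (0.0001), (0.0217)]
[(-0.03), (-0.03), (0.53), (-0.0031), (0.0001), (0.0217)]
[(-0.03), (-0.03), (0.53), (-0.003), (0.0001), (0.0217)]
```

Call:
send_rows(
  steps=[
    [0, 0, 0.7, -0.004, 0, 0.012, -1],
    [0, 0, 0.7, -0.004, 0, 0.018, -1],
    [0, 0, 0.7, -0.004, 0, 0.018, -1],
    [0, 0, 0.7, -0.004, 0, 0.018, -1],
    [0, 0, 0.7, -0.004, 0, 0.018, -1],
    [0, 0, 0.7, -0.003, 0, 0.018, -1],
    [0, 0, 0, -0.002, 0, 0.018, -1],
    [0, 0, 0, 0, 0, 0.014, -1],
    [0, 0, 0, 0, 0, 0.008, -1],
    [0, 0, 0, 0, 0, 0.0, -1],
  ],
)

```text
time: 3.2
ee_pos: [0.4922, -0.1027, 0.0807]
eef_rot: [0.724, 0.69, -0.003, -0.005]
ft_force: [-0.0, 0.2, 0.0]
width: 0.0872
```

```bash
python3 -c "
from h import *
s=read_state();print(s['time'],s['ee_pos'],s['ft_force'],R.from_quat(s['eef_rot']).as_rotvec(degrees=True))
plan(jw(0,-.0313,.062),87.85,1)" | sed 's/np.float64//g'
```

```text
3.2 [ 0.49216498 -0.10267995  0.08065162] [-0.00448869  0.19212313  0.04870531] [-129.88188166 -123.75793997    0.50934548]
turn total [-0.66 -0.18 -0.62] dist [ 0.007   0.005  -0.0187] tool-frame [0.0053 0.0069 0.0186]
[(-0.66), (-0.18), (-0.62), (0.0053), (0.0069), (0.0186)]
```

Call:
send_rows(
  steps=[
    [-0.2, 0, -0.2, 0.002, 0.002, 0.005, -1],
    [-0.2, 0, -0.2, 0.002, 0.002, 0.006, -1],
    [-0.2, 0, -0.2, 0.001, 0.002, 0.005, -1],
    [0, 0, 0, 0, 0.001, 0.003, -1],
    [0, 0, 0, 0, 0, 0, -1],
    [0, 0, 0, 0, 0, 0, -1],
    [0, 0, 0, 0, 0, 0, -1],
    [0, 0, 0, 0, 0, 0, -1],
    [0, 0, 0, 0, 0, 0, -1],
    [0, 0, 0, 0, 0, 0, -1],
  ],
)

```text
time: 4.2
ee_pos: [0.5012, -0.0981, 0.0621]
eef_rot: [0.72, 0.694, 0.002, 0.001]
ft_force: [0.8, -0.2, 0.5]
width: 0.0868
```

```bash
python3 -c "
from h import *
s=read_state();print(s['time'],s['ee_pos'],s['ft_force'],s['joint_vel'].round(4))
plan(jw(0,-.0313,.062),87.85,1)
snap('wrist','w2')" | sed 's/np.float64//g'
```

```text
4.2 [ 0.50123663 -0.0980541   0.06213635] [ 0.79576025 -0.20902918  0.54913274] [ 0.0001 -0.0013  0.0012 -0.0007 -0.0019 -0.0005  0.0018]
turn total [ 0.2  -0.11 -0.  ] dist [-0.0021  0.0004 -0.0001] tool-frame [ 0.0003 -0.0021  0.0001]
[(0.2), (-0.11), (-0.0), (0.0003), (-0.0021), (0.0001)]
```

View pics/w2.png

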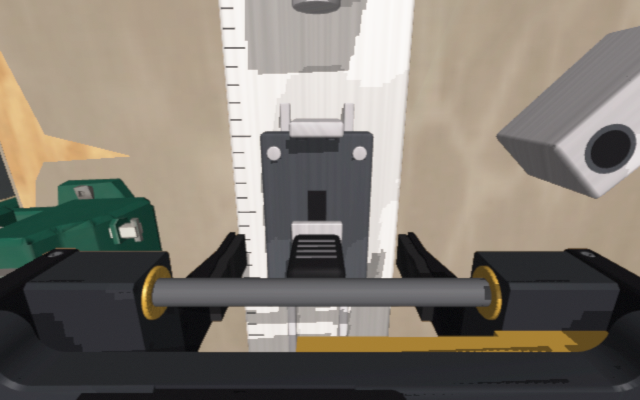

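The wrist view shows the handle at (316,255), nearly midway between the fingers. I'll shift 2 mm and grip.

Call:
send_rows(
  steps=[
    [0, 0, 0, 0, -0.002, 0, -1],
    [0, 0, 0, 0, 0, 0, 0.2],
    [0, 0, 0, 0, 0, 0, 0.6],
    [0, 0, 0, 0, 0, 0, 1],
    [0, 0, 0, 0, 0, 0, 1],
    [0, 0, 0, 0, 0, 0, 1],
    [0, 0, 0, 0, 0, 0, 1],
    [0, 0, 0, 0, 0, 0, 1],
    [0, 0, 0, 0, 0, 0, 1],
    [0, 0, 0, 0, 0, 0, 1],
  ],
  force=30,
)

```text
time: 5.25
ee_pos: [0.4987, -0.098, 0.0622]
eef_rot: [0.72, 0.694, 0.002, 0.0]
ft_force: [-2.3, -0.4, 1.4]
width: 0.0277
```

```bash
python3 -c "
from h import *
s=read_state();print(s['time'],wj(s['ee_pos']),s['ft_force'],s['torque'],s['width'])
plan(jw(0,-.1,.062),87.85,1)" | sed 's/np.float64//g'
```

```text
5.25 [-0.00043242 -0.03162268  0.06215943] [-2.33396376 -0.40519072  1.39374853] [ 0.02906003  0.44301413 -0.00689899] 0.027729062483691714
turn total [ 0.15 -0.11 -0.01] dist [-0.0021 -0.0683 -0.0002] tool-frame [-0.0684  0.0004  0.    ]
[(0.15), (-0.11), (-0.01), (-0.0684), (0.0004), (0.0)]
```

Call:
send_rows(
  steps=[
    [0, 0, 0, -0.004, 0, 0, 1],
    [0, 0, 0, -0.005, 0, 0, 1],
    [0, 0, 0, -0.005, 0, 0, 1],
    [0, 0, 0, -0.005, 0, 0, 1],
    [0, 0, 0, -0.005, 0, 0, 1],
    [0, 0, 0, -0.005, 0, 0, 1],
    [0, 0, 0, -0.005, 0, 0, 1],
    [0, 0, 0, -0.005, 0, 0, 1],
    [0, 0, 0, -0.005, 0, 0, 1],
    [0, 0, 0, -0.005, 0, 0, 1],
  ],
)

```text
time: 6.25
ee_pos: [0.4974, -0.1331, 0.0621]
eef_rot: [0.717, 0.697, 0.008, -0.008]
ft_force: [-2.8, 8.3, 5.1]
width: 0.0276
```

```bash
python3 -c "
from h import *
s=read_state();print(s['time'],wj(s['ee_pos']),s['ft_force'],s['torque'],s['width'])
plan(jw(0,-.1,.062),87.85,1)" | sed 's/np.float64//g'
```

```text
6.25 [-0.00043319 -0.06680047  0.06211736] [-2.83453896  8.34837157  5.12176362] [ 1.66092965  0.36632259 -0.30099901] 0.02761753592043248
turn total [-0.01 -1.26  0.6 ] dist [-0.0008 -0.0332 -0.0001] tool-frame [-0.0332  0.0001 -0.0006]
[(-0.01), (-1.26), (0.6), (-0.0332), (0.0001), (-0.0006)]
```

Call:
send_rows(
  steps=[
    [0, -0.3, 0.1, -0.005, 0, 0, 1],
    [0, -0.3, 0.1, -0.005, 0, 0, 1],
    [0, -0.3, 0.1, -0.005, 0, 0, 1],
    [0, -0.3, 0.1, -0.005, 0, 0, 1],
    [0, -0.3, 0.1, -0.005, 0, 0, 1],
    [0, -0.2, 0.1, -0.005, 0, 0, 1],
    [0, -0.2, 0, -0.005, 0, 0, 1],
    [0, -0.2, 0, -0.005, 0, 0, 1],
    [0, -0.2, 0, -0.004, 0, 0, 1],
    [0, 0, 0, 0, 0, 0, 1],
  ],
)

```text
time: 7.25
ee_pos: [0.4963, -0.1621, 0.0621]
eef_rot: [0.717, 0.697, 0.0, -0.003]
ft_force: [-2.8, -2.0, 1.5]
width: 0.0278
```

```bash
python3 -c "
from h import *
s=read_state();print(s['time'],wj(s['ee_pos']),s['ft_force'],s['torque'],s['width'])
plan(jw(0,-.1,.062),87.85,1)
snap('wrist','w3'); snap('top','t3')" | sed 's/np.float64//g'
```

```text
7.25 [-0.00041088 -0.09576354  0.06213599] [-2.78169443 -1.95117439  1.4580674 ] [ 0.00190642 -0.15821602 -0.21921867] 0.027775361944054087
turn total [-0.24 -0.23  0.51] dist [ 0.0003 -0.0042 -0.0001] tool-frame [-0.0042  0.0004  0.0001]
[(-0.24), (-0.23), (0.51), (-0.0042), (0.0004), (0.0001)]
```

View pics/w3.png

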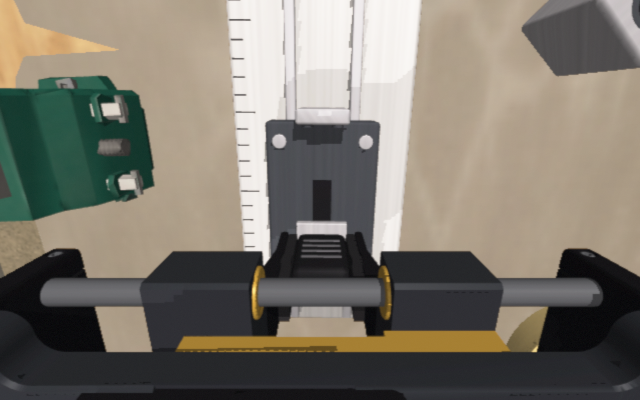

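The jaw is drawn back, with its face now at jig y of about −16. I'll release and rise.

Call:
send_rows(
  steps=[
    [0, 0, 0, 0, 0, 0, 0.2],
    [0, 0, 0, 0, 0, 0, -0.4],
    [0, 0, 0, 0, 0, 0, -1],
    [0, 0, 0, 0, 0, -0.01, -1],
    [0, 0, 0, 0, 0, -0.02, -1],
    [0, 0, 0, 0, 0, -0.025, -1],
    [0, 0, 0, 0, 0, -0.025, -1],
    [0, 0, 0, 0, 0, -0.025, -1],
    [0, 0, 0, 0.005, 0, -0.02, -1],
    [0, 0, -1, 0.01, 0.004, -0.02, -1],
  ],
)

```text
time: 8.35
ee_pos: [0.4996, -0.15, 0.2141]
eef_rot: [0.712, 0.703, -0.001, -0.003]
ft_force: [0.4, 0.5, -0.2]
width: 0.0863
```

```bash
python3 -c "
from h import *
s=read_state();print(s['time'],s['ee_pos'],wj(s['ee_pos']),s['ft_force'],s['width'])
plan(np.array([.661,.075,.2]),97.5,10)" | sed 's/np.float64//g'
```

```text
8.35 [ 0.49959278 -0.15000147  0.21409446] [ 0.00242965 -0.08356915  0.21409446] [ 0.40486909  0.52109026 -0.17091627] 0.0863467858851891
turn total [-0.35 -0.19 -8.22] dist [ 0.1614  0.225  -0.0141] tool-frame [0.227  0.1586 0.0138]
[(-0.03), (-0.02), (-0.82), (0.0227), (0.0159), (0.0014)]
[(-0.03), (-0.02), (-0.82), (0.0225), (0.0162), (0.0014)]
[(-0.03), (-0.02), (-0.82), (0.0222), (0.0165), (0.0014)]
[(-0.03), (-0.02), (-0.82), (0.022), (0.0168), (0.0014)]
[(-0.03), (-0.02), (-0.82), (0.0218), (0.0171), (0.0014)]
[(-0.03), (-0.02), (-0.82), (0.0215), (0.0174), (0.0014)]
[(-0.03), (-0.02), (-0.82), (0.0213), (0.0178), (0.0014)]
[(-0.03), (-0.02), (-0.82), (0.021), (0.0181), (0.0014)]
[(-0.03), (-0.02), (-0.82), (0.0207), (0.0184), (0.0014)]
[(-0.03), (-0.02), (-0.82), (0.0205), (0.0186), (0.0014)]
```

Call:
send_rows(
  steps=[
    [0, 0, -0.9, 0.024, 0.016, 0.001, -1],
    [0, 0, -0.9, 0.025, 0.017, 0.001, -1],
    [0, 0, -0.9, 0.025, 0.018, 0.001, -1],
    [0, 0, -0.9, 0.025, 0.019, 0.001, -1],
    [0, 0, -0.9, 0.024, 0.019, 0.001, -1],
    [0, 0, -0.9, 0.024, 0.02, 0.001, -1],
    [0, 0, -0.9, 0.024, 0.02, 0.001, -1],
    [0, 0, -0.9, 0.023, 0.019, 0.001, -1],
    [0, 0, -0.9, 0.015, 0.014, 0.001, -1],
    [0, 0, -0.9, 0.005, 0.007, 0.001, -1],
  ],
)

```text
time: 9.35
ee_pos: [0.6653, 0.0792, 0.2165]
eef_rot: [0.653, 0.757, 0.001, 0.003]
ft_force: [-1.0, -0.1, 0.5]
width: 0.0867
```

```bash
python3 -c "
from h import *
s=read_state();print(s['time'],s['ee_pos'],s['ft_force'],s['width'])
snap('wrist','w4')
plan(np.array([.661,.088,.2]),97.5,1)" | sed 's/np.float64//g'
```

```text
9.35 [0.66530984 0.07917075 0.21647898] [-0.99718501 -0.14005331  0.45867652] 0.08674607088358398
turn total [0.35 0.15 0.98] dist [-0.0046  0.0086 -0.0162] tool-frame [ 0.0092 -0.0034  0.0162]
[(0.35), (0.15), (0.98), (0.0092), (-0.0034), (0.0162)]
```

View pics/w4.png

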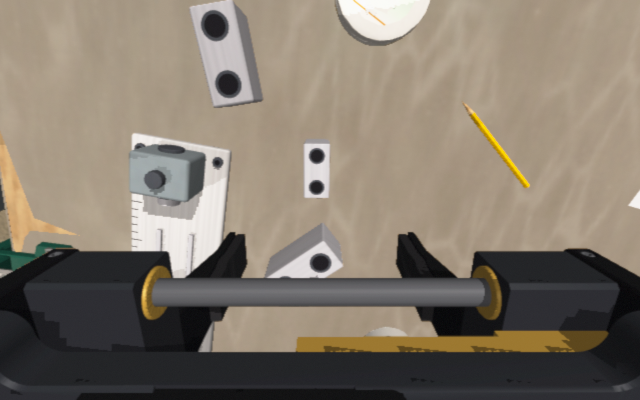

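Run:
```python
from h import *
im,d,K,T=load('w4')
c=im[130:210,280:360]; cv2.imwrite('pics/c_w4.png',cv2.resize(c,None,fx=7,fy=7,interpolation=cv2.INTER_CUBIC))
g=cv2.cvtColor(im,cv2.COLOR_BGR2GRAY)
print(g[170,295:340]); print(g[130:205,317])
m=((g>188)|(g<110)).astype(np.uint8); m[:132]=0;m[206:]=0;m[:,:295]=0;m[:,340:]=0
m=cv2.morphologyEx(m,cv2.MORPH_OPEN,np.ones((3,3),np.uint8))
cs,_=cv2.findContours(m,cv2.RETR_EXTERNAL,cv2.CHAIN_APPROX_NONE); c=max(cs,key=cv2.contourArea)
print('px',cv2.minAreaRect(c), 'depth z',pt(K,T,d,317,171))
for z in (.036,.04,.044):
    q=np.array([ray(K,T,*x[0],z)[:2]*1000 for x in c],np.float32); print(z,[np.round(x,1) for x in cv2.minAreaRect(q)])
print('rings',[ (ray(K,T,u,v,.04)*1000).round(1) for u,v in ((317,156),(317,187))])
```

```text
[154 154 154 155 153 153 154 154 164 192 220 224 225 226 225 221 219 220
 220 222 222 222 222 223 224 225 227 226 224 223 222 220 219 216 192 167
 166 166 166 166 166 165 165 164 161]
[151 151 151 153 152 151 153 151 151 151 153 152 157 178 223 223 221 207
 119  81  43  35  36  34  34  35  36  34  34  35  35  43  74 122 203 221
 222 222 222 222 222 222 222 222 222 222 222 222 221 206 109  75  42  35
  36  34  34  35  34  34  33  34  43  74 131 216 220 200 144 158 161 159
 159 158 157]
px ((316.5, 170.5), (53.0, 25.0), 90.0) depth z [0.66108978 0.08761664 0.03932502]
0.036 [array([660.7,  86.6]), array([26.8, 58.3]), np.float64(7.4)]
0.04 [array([660.6,  87.5]), array([26.5, 57.6]), np.float64(7.4)]
0.044 [array([660.5,  88.4]), array([26.1, 56.9]), np.float64(7.4)]
rings [array([658.8, 103.6,  40. ]), array([663.6,  70.4,  40. ])]
```

View pics/c_w4.png

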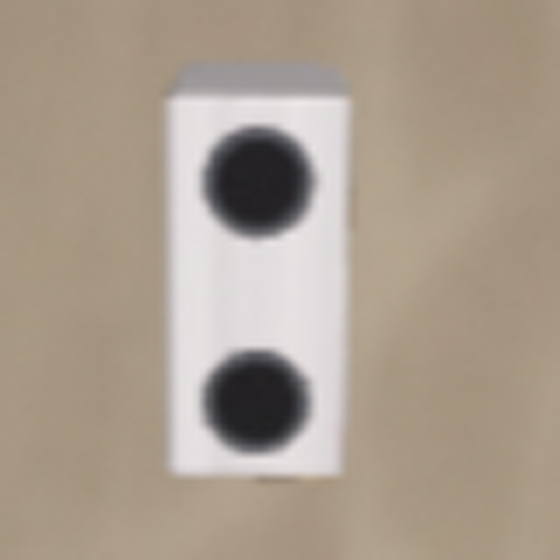

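The block S is at wrist px (317,170), centre (0.661, 0.087), top about 39.5 mm, heading about 97.7°, measuring 27×58, so it is the right block. I'll descend.

```bash
python3 -c "
from h import *
s=read_state();print(s['time'],s['ee_pos'])
plan(np.array([.6608,.0872,.08]),97.7,1)" | sed 's/np.float64//g'
```

```text
9.4 [0.66557818 0.0794038  0.21619676]
turn total [0.35 0.15 0.78] dist [-0.0048  0.0078 -0.1362] tool-frame [ 0.0088 -0.0044  0.1361]
[(0.35), (0.15), (0.78), (0.0088), (-0.0044), (0.1361)]
```

Call:
send_rows(
  steps=[
    [0, 0, 0.2, 0.001, -0.001, 0.01, -1],
    [0, 0, 0.2, 0.001, -0.001, 0.017, -1],
    [0, 0, 0.2, 0.001, 0, 0.018, -1],
    [0, 0, 0.2, 0.001, 0, 0.018, -1],
    [0, 0, 0, 0.001, 0, 0.018, -1],
    [0, 0, 0, 0.001, 0, 0.018, -1],
    [0, 0, 0, 0.001, 0, 0.016, -1],
    [0, 0, 0, 0.001, 0, 0.01, -1],
    [0, 0, 0, 0, 0, 0.004, -1],
    [0, 0, 0, 0, 0, 0, -1],
  ],
)

```text
time: 10.4
ee_pos: [0.66, 0.0731, 0.0807]
eef_rot: [0.664, 0.748, -0.001, 0.005]
ft_force: [-0.2, 0.2, 0.5]
width: 0.087
```

```bash
python3 -c "
from h import *
s=read_state();print(s['time'],s['ee_pos'])
plan(np.array([.6608,.0872,.034]),97.7,1)" | sed 's/np.float64//g'
```

```text
10.4 [0.65999272 0.07312916 0.08069371]
turn total [ 0.29  0.53 -0.94] dist [ 0.0008  0.0141 -0.0467] tool-frame [0.0143 0.0022 0.0466]
[(0.29), (0.53), (-0.94), (0.0143), (0.0022), (0.0466)]
```

Call:
send_rows(
  steps=[
    [0, 0.1, -0.3, 0.004, 0.001, 0, -1],
    [0, 0.1, -0.3, 0.005, 0.001, 0.004, -1],
    [0, 0.1, -0.3, 0.005, 0, 0.008, -1],
    [0, 0, 0, 0.003, 0, 0.01, -1],
    [0, 0, 0, 0.001, 0, 0.01, -1],
    [0, 0, 0, 0.001, 0, 0.008, -1],
    [0, 0, 0, 0, 0, 0.005, -1],
    [0, 0, 0, 0, 0, 0.002, -1],
    [0, 0, 0, 0, 0, 0, -1],
    [0, 0, 0, 0, 0, 0, -1],
  ],
)

```text
time: 11.4
ee_pos: [0.6608, 0.0945, 0.0309]
eef_rot: [0.658, 0.753, 0.002, 0.004]
ft_force: [0.8, -0.1, 0.0]
width: 0.0868
```

```bash
python3 -c "
from h import *
s=read_state();print(s['time'],s['ee_pos'])
plan(np.array([.6608,.0872,.034]),97.7,1)
snap('wrist','w5')" | sed 's/np.float64//g'
```

```text
11.4 [0.66075874 0.09451308 0.03090189]
turn total [0.41 0.19 0.07] dist [ 0.     -0.0073  0.0031] tool-frame [-0.0073 -0.0009 -0.0031]
[(0.41), (0.19), (0.07), (-0.0073), (-0.0009), (-0.0031)]
```

View pics/w5.png

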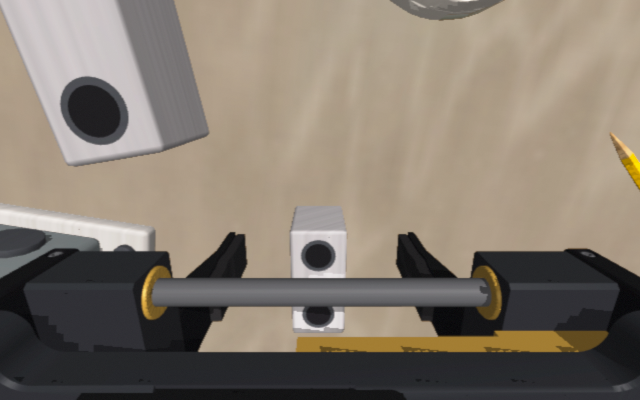

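Call:
send_rows(
  steps=[
    [0.2, 0.1, 0, -0.004, -0.0005, -0.0015, -1],
    [0.2, 0.1, 0, -0.003, -0.0004, -0.0015, -1],
    [0, 0, 0, 0, 0, 0, -1],
    [0, 0, 0, 0, 0, 0, 0.2],
    [0, 0, 0, 0, 0, 0, 0.6],
    [0, 0, 0, 0, 0, 0, 1],
    [0, 0, 0, 0, 0, 0, 1],
    [0, 0, 0, 0, 0, 0, 1],
    [0, 0, 0, 0, 0, 0, 1],
    [0, 0, 0, 0, 0, 0, 1],
  ],
  force=30,
)

```text
time: 12.45
ee_pos: [0.6616, 0.0866, 0.0356]
eef_rot: [0.658, 0.753, 0.001, 0.0]
ft_force: [-0.8, -0.6, -0.4]
width: 0.0388
```

```bash
python3 -c "
from h import *
s=read_state();print(s['time'],s['ee_pos'],s['width'],s['ft_force'],R.from_quat(s['eef_rot']).as_matrix().round(4))
snap('wrist','w6')
plan(np.array([.6608,.0872,.134]),97.7,1)" | sed 's/np.float64//g'
```

```text
12.45 [0.66157586 0.08661234 0.03557277] 0.03884299011970814 [-0.8056243  -0.5550946  -0.38856537] [[-1.348e-01  9.909e-01  1.600e-03]
 [ 9.909e-01  1.348e-01  5.000e-04]
 [ 3.000e-04  1.600e-03 -1.000e+00]]
turn total [ 0.09 -0.02  0.05] dist [-0.0008  0.0005  0.0984] tool-frame [ 0.0007 -0.0005 -0.0984]
[(0.09), (-0.02), (0.05), (0.0007), (-0.0005), (-0.0984)]
```

View pics/w6.png

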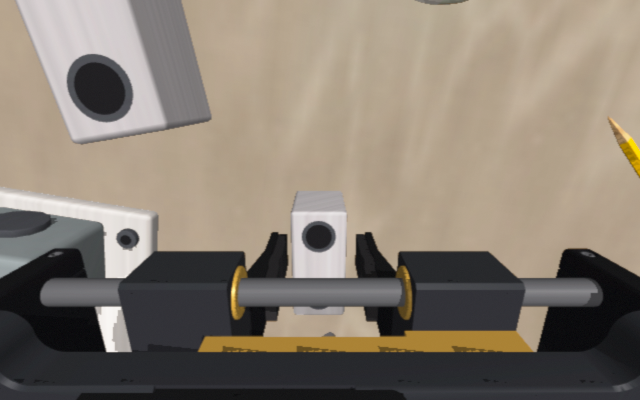

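Call:
send_rows(
  steps=[
    [0, 0, 0, 0, 0, 0, 1],
    [0, 0, 0, 0, 0, 0, 1],
    [0, 0, 0, 0, 0, 0, 1],
    [0, 0, 0, 0, 0, 0, 1],
    [0, 0, 0, 0, 0, -0.008, 1],
    [0, 0, 0, 0, 0, -0.015, 1],
    [0, 0, 0, 0, 0, -0.02, 1],
    [0, 0, 0, 0, 0, -0.02, 1],
    [0, 0, 0, 0, 0, -0.015, 1],
    [0, 0, 0, 0, 0, -0.005, 1],
  ],
)

```text
time: 13.5
ee_pos: [0.6604, 0.0865, 0.1243]
eef_rot: [0.658, 0.753, -0.0, -0.0]
ft_force: [-0.0, -0.2, -2.6]
width: 0.0277
```

```bash
python3 -c "
from h import *
s=read_state();print(s['time'],s['ee_pos'],s['width'],s['ft_force'])
snap('wrist','w7')
plan(jw(0,.045,.13),87.85,10)" | sed 's/np.float64//g'
```

```text
13.5 [0.66043218 0.08654987 0.12425467] 0.027700016074450034 [-0.02742694 -0.23204284 -2.56473321]
turn total [-0.01 -0.03  9.93] dist [-0.1586 -0.1081  0.0056] tool-frame [-0.0856 -0.1717 -0.0056]
[(-0.0), (-0.0), (0.99), (-0.0086), (-0.0172), (-0.0006)]
[(-0.0), (-0.0), (0.99), (-0.0089), (-0.017), (-0.0006)]
[(-0.0), (-0.0), (0.99), (-0.0092), (-0.0169), (-0.0006)]
[(-0.0), (-0.0), (0.99), (-0.0094), (-0.0167), (-0.0006)]
[(-0.0), (-0.0), (0.99), (-0.0097), (-0.0165), (-0.0006)]
[(-0.0), (-0.0), (0.99), (-0.01), (-0.0164), (-0.0006)]
[(-0.0), (-0.0), (0.99), (-0.0103), (-0.0162), (-0.0006)]
[(-0.0), (-0.0), (0.99), (-0.0106), (-0.016), (-0.0006)]
[(-0.0), (-0.0), (0.99), (-0.0109), (-0.0158), (-0.0006)]
[(-0.0), (-0.0), (0.99), (-0.0111), (-0.0156), (-0.0006)]
```

View pics/w7.png

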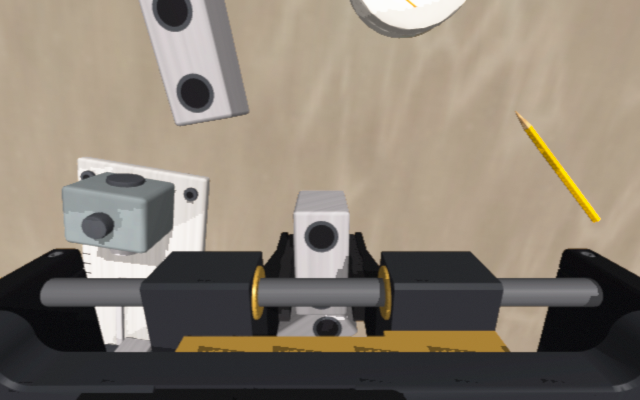

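Block held (width 27.7 mm, weight 2.6 N). I'll carry it over the bed.

Call:
send_rows(
  steps=[
    [0, 0, 1, -0.009, -0.018, 0, 1],
    [0, 0, 1, -0.009, -0.019, 0, 1],
    [0, 0, 1, -0.01, -0.019, 0, 1],
    [0, 0, 1, -0.01, -0.019, 0, 1],
    [0, 0, 1, -0.01, -0.019, 0, 1],
    [0, 0, 1, -0.01, -0.019, 0, 1],
    [0, 0, 1, -0.01, -0.018, 0, 1],
    [0, 0, 1, -0.01, -0.015, 0, 1],
    [0, 0, 1, -0.008, -0.01, 0, 1],
    [0, 0, 1, -0.003, -0.004, 0, 1],
  ],
)

```text
time: 14.55
ee_pos: [0.4971, -0.016, 0.1191]
eef_rot: [0.723, 0.691, -0.003, -0.003]
ft_force: [-0.3, 0.0, -1.7]
width: 0.028
```

```bash
python3 -c "
from h import *
s=read_state();print(s['time'],s['ee_pos'],wj(s['ee_pos']),s['width'],s['ft_force'])
plan(jw(0,.045,.075),87.85,1)" | sed 's/np.float64//g'
```

```text
14.55 [ 0.49705086 -0.01604378  0.11905574] [-0.005136    0.05019887  0.11905574] 0.027990965966320485 [-0.26742503  0.02569693 -1.67250526]
turn total [-0.46 -0.04 -0.44] dist [ 0.0049 -0.0054 -0.0441] tool-frame [-0.0052  0.0055  0.044 ]
[(-0.46), (-0.04), (-0.44), (-0.0052), (0.0055), (0.044)]
```

Call:
send_rows(
  steps=[
    [-0.2, 0, -0.2, -0.002, 0.003, 0.003, 1],
    [-0.2, 0, -0.2, -0.002, 0.003, 0.006, 1],
    [0, 0, 0, 0, 0, 0.01, 1],
    [0, 0, 0, 0, 0, 0.011, 1],
    [0, 0, 0, 0, 0, 0.011, 1],
    [0, 0, 0, 0, 0, 0.008, 1],
    [0, 0, 0, 0, 0, 0.004, 1],
    [0, 0, 0, 0, 0, 0.001, 1],
    [0, 0, 0, 0, 0, 0, 1],
    [0, 0, 0, 0, 0, 0, 1],
  ],
)

```text
time: 15.55
ee_pos: [0.5043, -0.0184, 0.0588]
eef_rot: [0.719, 0.695, 0.001, -0.002]
ft_force: [0.6, 0.9, -2.5]
width: 0.0274
```

```bash
python3 -c "
from h import *
s=read_state();print(s['time'],s['ee_pos'],wj(s['ee_pos']),s['width'],s['ft_force'])
plan(jw(0,.045,.049),87.85,1)
snap('wrist','w8'); snap('side','s8')" | sed 's/np.float64//g'
```

```text
15.55 [ 0.50433158 -0.0183529   0.05875837] [0.00222622 0.04816453 0.05875837] 0.027440438445117014 [ 0.56891834  0.86416649 -2.45414957]
turn total [-0.1  -0.19  0.14] dist [-0.0023 -0.0031 -0.0098] tool-frame [-0.0032 -0.0022  0.0098]
[(-0.1), (-0.19), (0.14), (-0.0032), (-0.0022), (0.0098)]
```

View pics/w8.png

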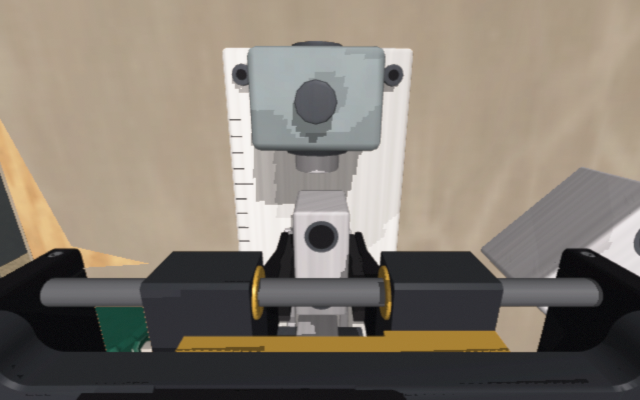

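View pics/s8.png

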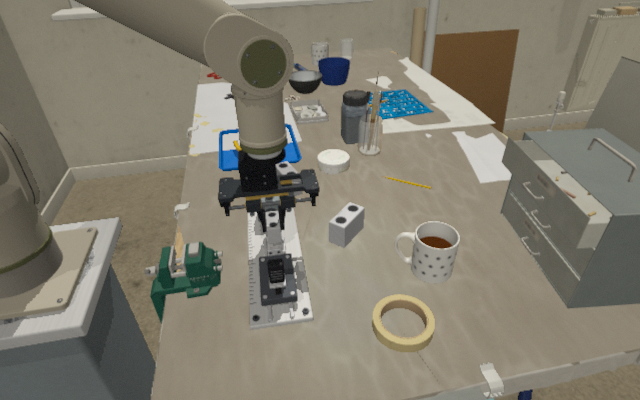

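Run:
```python
from h import *
im,d,K,T=load('w8'); g=cv2.cvtColor(im,cv2.COLOR_BGR2GRAY)
p=pt(K,T,d,321,222);print('blk top depth',p,wj(p))
print(g[218,285:360])
for u,v in ((294,215),(350,215),(321,236)): print((wj(ray(K,T,u,v,.0632))*1000).round(1))
# plate edges at z .012
gb=cv2.GaussianBlur(g,(3,3),0).astype(float); L=[];Rr=[]
for v in range(90,230,4):
    r=gb[v]
    for u in range(215,250):
        if r[u]<205<=r[u+1]: L.append(wj(ray(K,T,u+(205-r[u])/(r[u+1]-r[u]),v,.012))[:2]);break
    for u in range(425,385,-1):
        if r[u]<205<=r[u-1]: Rr.append(wj(ray(K,T,u-(205-r[u])/(r[u-1]-r[u]),v,.012))[:2]);break
print(np.median(L,0),np.median(Rr,0),np.polyfit(np.array(L)[:,1],np.array(L)[:,0],1),np.polyfit(np.array(Rr)[:,1],np.array(Rr)[:,0],1))
c=im[40:250,215:425]; cv2.imwrite('pics/c_w8.png',cv2.resize(c,None,fx=2.8,fy=2.8,interpolation=cv2.INTER_CUBIC))
for n,(u,v) in dict(plL=(296,168),plR=(339,168),plC=(317,171)).items(): print(n,(wj(ray(K,T,u,v,.036))*1000).round(1),pt(K,T,d,u,v))
```

```text
blk top depth [0.50575364 0.00674579 0.06160292] [0.00270568 0.0732989  0.06160292]
[240 240 241 241 239 222 175 153 142 166 183 197 203 204 204 205 207 207
 207 209 208 205 201 198 196 197 198 199 201 202 204 205 205 203 203 202
 201 201 202 203 202 203 203 203 207 209 211 212 210 208 207 206 206 206
 206 203 203 200 200 201 204 201 193 180 181 206 221 221 220 220 221 222
 222 224 226]
[-10.3  77.5  63.2]
[16.7 77.6 63.2]
[ 2.7 66.5 63.2]
[-0.05310646  0.09577488] [0.05274438 0.09605692] [-0.01862762 -0.05086168] [-0.00171315  0.05293649]
plL [-11.1  94.7  36. ] [0.49042003 0.02339754 0.01113033]
plR [12.5 94.8 36. ] [0.51750744 0.0224321  0.011022  ]
plC [ 0.4 93.1 36. ] [0.50437461 0.02844024 0.04418372]
```

View pics/c_w8.png

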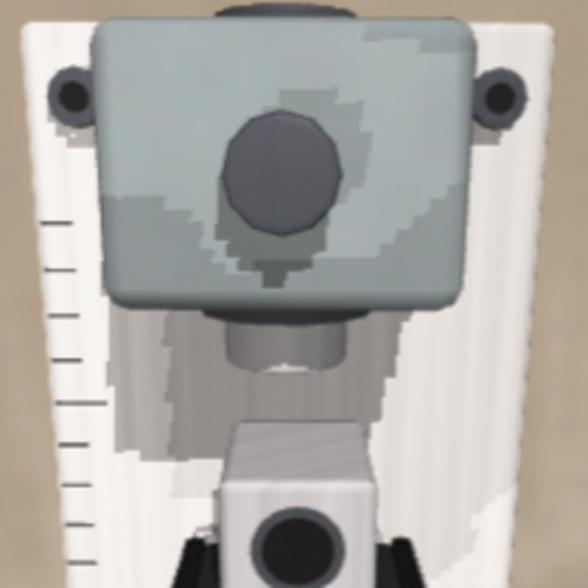

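Call:
send_rows(
  steps=[
    [0, -0.1, 0.1, -0.001, -0.0014, 0, 1],
    [0, -0.1, 0, -0.001, -0.0013, 0, 1],
    [0, 0, 0, 0, 0, 0, 1],
    [0, 0, 0, 0, 0, 0.002, 1],
    [0, 0, 0, 0, 0, 0.002, 1],
    [0, 0, 0, 0, 0, 0.001, 1],
    [0, 0, 0, 0, 0, 0, 1],
    [0, 0, 0, 0, 0, 0, 1],
    [0, 0, 0, 0, 0, 0, 1],
    [0, 0, 0, 0, 0, 0, 1],
  ],
)

```text
time: 16.65
ee_pos: [0.5019, -0.0207, 0.0542]
eef_rot: [0.72, 0.694, -0.0, 0.0]
ft_force: [-0.0, 0.4, -2.5]
width: 0.0279
```

```bash
python3 -c "
from h import *
s=read_state();print(s['time'],s['ee_pos'],wj(s['ee_pos']),s['width'],s['ft_force'])
plan(jw(0,.045,.0476),87.85,1)
snap('wrist','w9')
im,d,K,T=load('w9');c=im[150:280,255:385]; cv2.imwrite('pics/c_w9.png',cv2.resize(c,None,fx=4.5,fy=4.5,interpolation=cv2.INTER_CUBIC))" | sed 's/np.float64//g'
```

```text
16.65 [ 0.50187485 -0.020712    0.05420491] [-0.00014027  0.04571492  0.05420491] 0.027943282758381545 [-0.03895846  0.44005016 -2.51476241]
turn total [0.   0.06 0.01] dist [ 0.0001 -0.0007 -0.0066] tool-frame [-0.0007  0.0001  0.0066]
[(0.0), (0.06), (0.01), (-0.0007), (0.0001), (0.0066)]
```

View pics/c_w9.png

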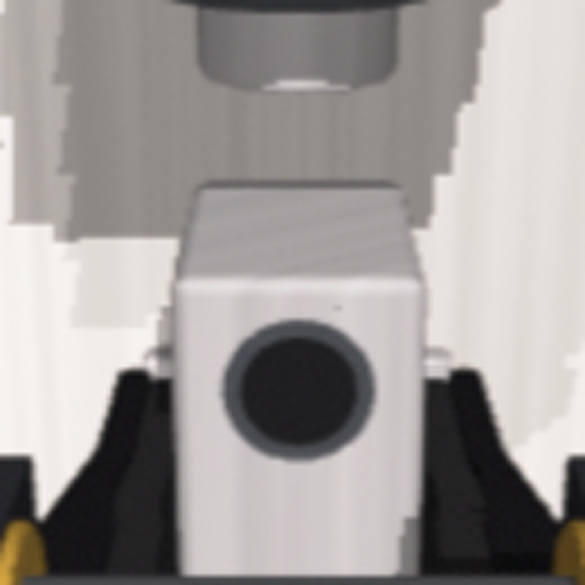

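The guide-strip ends at (158,360) and (438,360) in the crop straddle the block's centre (299) symmetrically. I'll lower it the last 6.6 mm.

Call:
send_rows(
  steps=[
    [0, 0, 0, 0, 0, 0.002, 1],
    [0, 0, 0, 0, 0, 0.002, 1],
    [0, 0, 0, 0, 0, 0.002, 1],
    [0, 0, 0, 0, 0, 0.001, 1],
    [0, 0, 0, 0, 0, 0.0005, 1],
    [0, 0, 0, 0, 0, 0, 1],
    [0, 0, 0, 0, 0, 0, 1],
    [0, 0, 0, 0, 0, 0, 1],
    [0, 0, 0, 0, 0, 0, 1],
    [0, 0, 0, 0, 0, 0, 1],
  ],
)

```text
time: 17.7
ee_pos: [0.5021, -0.0208, 0.0475]
eef_rot: [0.72, 0.694, -0.001, 0.001]
ft_force: [-0.2, 0.6, 0.4]
width: 0.0279
```

```bash
python3 -c "
from h import *
s=read_state();print(s['time'],s['ee_pos'],wj(s['ee_pos']),s['width'],s['ft_force'])
plan(jw(0,.045,.0476),87.85,1)" | sed 's/np.float64//g'
```

```text
17.7 [ 0.50214337 -0.02080373  0.04748376] [0.0001315  0.04563333 0.04748376] 0.02786274536383282 [-0.22246766  0.6218413   0.44300907]
turn total [-0.    0.13 -0.01] dist [-0.0002 -0.0006  0.0001] tool-frame [-0.0006 -0.0001 -0.0001]
[(-0.0), (0.13), (-0.01), (-0.0006), (-0.0001), (-0.0001)]
```

Block seated (weight off, z as predicted). I'll release and rise, heading back toward the handle.

Call:
send_rows(
  steps=[
    [0, 0, 0, 0, 0, 0, 0.3],
    [0, 0, 0, 0, 0, 0, -0.3],
    [0, 0, 0, 0, 0, 0, -0.3],
    [0, 0, 0, 0, 0, 0, -0.3],
    [0, 0, 0, 0, 0, -0.008, -0.6],
    [0, 0, 0, 0, 0, -0.018, -1],
    [0, 0, 0, 0, 0, -0.025, -1],
    [0, 0, 0, 0, 0, -0.025, -1],
    [0, 0, 0, -0.01, 0, -0.02, -1],
    [0, 0, 0, -0.02, 0, -0.01, -1],
  ],
)

```text
time: 18.7
ee_pos: [0.5008, -0.0476, 0.1592]
eef_rot: [0.718, 0.696, -0.0, -0.0]
ft_force: [0.8, -0.3, -0.7]
width: 0.0859
```

```bash
python3 -c "
from h import *
s=read_state();print(s['time'],s['ee_pos'],wj(s['ee_pos']),s['width'],s['ft_force'])
snap('wrist','w10')
plan(jw(0,-.0958,.13),87.85,1)" | sed 's/np.float64//g'
```

```text
18.7 [ 0.50082009 -0.04762685  0.15919808] [-0.00018457  0.01877945  0.15919808] 0.08587834042246935 [ 0.84095439 -0.34469115 -0.70687712]
turn total [0.04 0.12 0.09] dist [-0.0045 -0.11   -0.0302] tool-frame [-0.1101 -0.0006  0.0304]
[(0.04), (0.12), (0.09), (-0.1101), (-0.0006), (0.0304)]
```

View pics/w10.png

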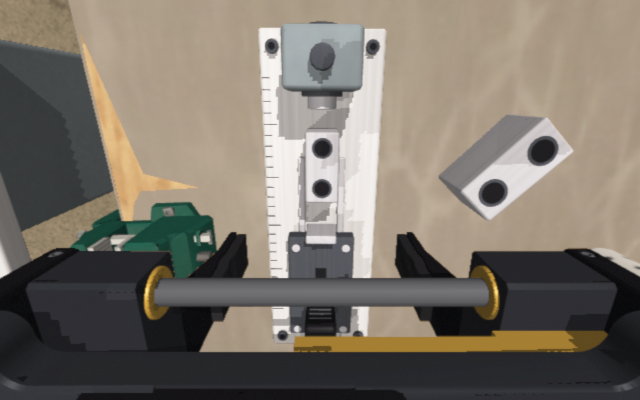

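The block lies straight between the guides (321,170), with jaw and anvil clear of it. I'll go back to the handle.

Call:
send_rows(
  steps=[
    [0, 0, 0, -0.01, 0, 0, -1],
    [0, 0, 0, -0.015, 0, 0.002, -1],
    [0, 0, 0, -0.017, 0, 0.003, -1],
    [0, 0, 0, -0.017, 0, 0.003, -1],
    [0, 0, 0, -0.017, 0, 0.003, -1],
    [0, 0, 0, -0.015, 0, 0.003, -1],
    [0, 0, 0, -0.01, 0, 0.003, -1],
    [0, 0, 0, -0.005, 0, 0.002, -1],
    [0, 0, 0, -0.001, 0, 0, -1],
    [0, 0, 0, 0, 0, 0, -1],
  ],
)

```text
time: 19.75
ee_pos: [0.495, -0.166, 0.1371]
eef_rot: [0.72, 0.694, -0.001, -0.001]
ft_force: [-0.5, 0.6, 0.0]
width: 0.0872
```

```bash
python3 -c "
from h import *
s=read_state();print(s['time'],s['ee_pos'],wj(s['ee_pos']),s['width'],s['ft_force'])
plan(jw(0,-.0958,.062),87.85,1)" | sed 's/np.float64//g'
```

```text
19.75 [ 0.49501868 -0.16600976  0.13712242] [-0.00154067 -0.09973777  0.13712242] 0.08724745227851585 [-0.52924694  0.57904411  0.02933783]
turn total [-0.2  -0.01  0.08] dist [ 0.0017  0.0039 -0.0751] tool-frame [0.0039 0.0018 0.0751]
[(-0.2), (-0.01), (0.08), (0.0039), (0.0018), (0.0751)]
```

Call:
send_rows(
  steps=[
    [0, 0, 0, 0.002, 0.001, 0.006, -1],
    [0, 0, 0, 0.002, 0.0005, 0.012, -1],
    [0, 0, 0, 0.001, 0, 0.014, -1],
    [0, 0, 0, 0.001, 0, 0.014, -1],
    [0, 0, 0, 0, 0, 0.012, -1],
    [0, 0, 0, 0, 0, 0.008, -1],
    [0, 0, 0, 0, 0, 0.004, -1],
    [0, 0, 0, 0, 0, 0, -1],
    [0, 0, 0, 0, 0, 0, -1],
    [0, 0, 0, 0, 0, 0, -1],
  ],
)

```text
time: 20.75
ee_pos: [0.4966, -0.1567, 0.0602]
eef_rot: [0.718, 0.696, -0.001, -0.002]
ft_force: [0.4, 1.2, 0.6]
width: 0.0867
```

```bash
python3 -c "
from h import *
s=read_state();print(s['time'],s['ee_pos'],wj(s['ee_pos']),s['width'],s['ft_force'])
plan(jw(0,-.0958,.062),87.85,1)" | sed 's/np.float64//g'
```

```text
20.75 [ 0.49661678 -0.15665003  0.06022029] [-0.00029483 -0.09032468  0.06022029] 0.08669938864770131 [0.37065901 1.1710562  0.55851445]
turn total [-0.25 -0.08  0.31] dist [ 0.0001 -0.0055  0.0018] tool-frame [-0.0055  0.0003 -0.0018]
[(-0.25), (-0.08), (0.31), (-0.0055), (0.0003), (-0.0018)]
```

Call:
send_rows(
  steps=[
    [-0.1, 0, 0.1, -0.003, 0, -0.001, -1],
    [-0.1, 0, 0.1, -0.0025, 0, -0.001, -1],
    [0, 0, 0, 0, 0, 0, 0],
    [0, 0, 0, 0, 0, 0, 0.5],
    [0, 0, 0, 0, 0, 0, 1],
    [0, 0, 0, 0, 0, 0, 1],
    [0, 0, 0, 0, 0, 0, 1],
    [0, 0, 0, 0, 0, 0, 1],
    [0, 0, 0, 0, 0, 0, 1],
    [0, 0, 0, 0, 0, 0, 1],
  ],
  force=30,
)

```text
time: 21.75
ee_pos: [0.4972, -0.1632, 0.0638]
eef_rot: [0.72, 0.694, 0.001, 0.001]
ft_force: [-0.0, 0.4, -0.1]
width: 0.0311
```

```bash
python3 -c "
from h import *
for i in range(3):
  s=read_state();print(s['time'],wj(s['ee_pos']),s['width'],s['ft_force'])
snap('wrist','w11')
s=read_state();print(s['time'],wj(s['ee_pos']),s['width'],s['ft_force'])
plan(jw(0,-.0958,.062),87.85,1)" | sed 's/np.float64//g'
```

```text
21.75 [ 0.000573   -0.09682736  0.06380135] 0.031142326419488157 [-0.00971223  0.44709539 -0.09413682]
21.75 [ 0.000573   -0.09682736  0.06380135] 0.031142326419488157 [-0.00971223  0.44709539 -0.09413682]
21.75 [ 0.000573   -0.09682736  0.06380135] 0.031142326419488157 [-0.00971223  0.44709539 -0.09413682]
21.8 [-0.0004896  -0.09683566  0.06362576] 0.027792130263978344 [-1.29050452  1.60725558 13.46585137]
turn total [-0.05 -0.02  0.05] dist [ 0.0005  0.001  -0.0016] tool-frame [0.001  0.0005 0.0016]
[(-0.05), (-0.02), (0.05), (0.001), (0.0005), (0.0016)]
```

View pics/w11.png

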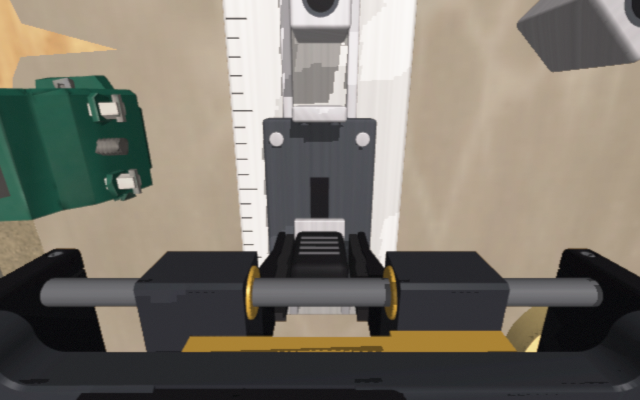

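The handle is gripped, and the block is visible ahead of the jaw. I'll start the forward push while watching position and force.

Call:
send_rows(
  steps=[
    [0, 0, 0, 0, 0, 0, 1],
    [0, 0, 0, 0.004, 0, 0, 1],
    [0, 0, 0, 0.005, 0, 0, 1],
    [0, 0, 0, 0.005, 0, 0, 1],
    [0, 0, 0, 0.005, 0, 0, 1],
    [0, 0, 0, 0.005, 0, 0, 1],
    [0, 0, 0, 0.005, 0, 0, 1],
    [0, 0, 0, 0.005, 0, 0, 1],
    [0, 0, 0, 0.005, 0, 0, 1],
    [0, 0, 0, 0.005, 0, 0, 1],
  ],
)

```text
time: 22.8
ee_pos: [0.4974, -0.1296, 0.0637]
eef_rot: [0.723, 0.691, -0.005, 0.006]
ft_force: [-0.7, -8.6, -0.6]
width: 0.0276
```

```bash
python3 -c "
from h import *
s=read_state();print(s['time'],wj(s['ee_pos']),s['width'],s['ft_force'],s['torque'])
plan(jw(0,-.0378,.062),87.85,1)" | sed 's/np.float64//g'
```

```text
22.8 [-0.00049445 -0.06324355  0.0637227 ] 0.027623950236466365 [-0.72768028 -8.56141305 -0.61788681] [-1.49337864 -0.03591918  0.2487129 ]
turn total [ 0.09  0.92 -0.44] dist [ 0.0014  0.0254 -0.0017] tool-frame [0.0255 0.0003 0.0013]
[(0.09), (0.92), (-0.44), (0.0255), (0.0003), (0.0013)]
```

Call:
send_rows(
  steps=[
    [0, 0.1, 0, 0.003, 0, 0, 1],
    [0, 0.1, 0, 0.003, 0, 0, 1],
    [0, 0.1, 0, 0.003, 0, 0, 1],
    [0, 0.1, 0, 0.003, 0, 0, 1],
    [0, 0.1, 0, 0.003, 0, 0, 1],
    [0, 0.1, 0, 0.003, 0, 0, 1],
    [0, 0.1, 0, 0.002, 0, 0, 1],
    [0, 0.1, 0, 0.002, 0, 0, 1],
    [0, 0.1, 0, 0.002, 0, 0, 1],
    [0, 0.1, 0, 0.002, 0, 0, 1],
  ],
)

```text
time: 23.8
ee_pos: [0.4979, -0.1185, 0.0638]
eef_rot: [0.725, 0.689, -0.006, 0.009]
ft_force: [1.5, -10.0, -0.8]
width: 0.0277
```

```bash
python3 -c "
from h import *
s=read_state();print(s['time'],wj(s['ee_pos']),s['width'],s['ft_force'],s['torque'])
plan(jw(0,-.0378,.062),87.85,1)" | sed 's/np.float64//g'
```

```text
23.8 [-0.00049064 -0.05217092  0.06375171] 0.027728275750316205 [ 1.45658543 -9.98161043 -0.80258165] [-1.79450553e+00 -1.63244708e-03  4.04748194e-01]
turn total [ 0.21  1.22 -0.82] dist [ 0.001   0.0143 -0.0018] tool-frame [0.0144 0.0003 0.0014]
[(0.21), (1.22), (-0.82), (0.0144), (0.0003), (0.0014)]
```

Call:
send_rows(
  steps=[
    [0, 0.2, -0.1, 0.0025, 0, 0, 1],
    [0, 0.2, -0.1, 0.0025, 0, 0, 1],
    [0, 0.2, -0.1, 0.0025, 0, 0, 1],
    [0, 0.2, -0.1, 0.0025, 0, 0, 1],
    [0, 0.2, -0.1, 0.0025, 0, 0, 1],
    [0, 0.2, -0.1, 0.0025, 0, 0, 1],
    [0, 0.2, -0.1, 0.0025, 0, 0, 1],
    [0, 0.2, -0.1, 0.0025, 0, 0, 1],
    [0, 0.2, -0.1, 0.0025, 0, 0, 1],
    [0, 0.2, -0.1, 0.0025, 0, 0, 1],
  ],
)

```text
time: 24.8
ee_pos: [0.498, -0.1136, 0.0638]
eef_rot: [0.723, 0.691, -0.003, 0.007]
ft_force: [1.0, -10.6, -1.5]
width: 0.0277
```

```bash
python3 -c "
from h import *
s=read_state();print(s['time'],wj(s['ee_pos']),s['width'],s['ft_force'],s['torque'])
plan(jw(0,-.0378,.062),87.85,1)
snap('wrist','w12')
s=read_state();print(s['time'],wj(s['ee_pos']),s['width'],s['ft_force'],s['torque'])
" | sed 's/np.float64//g'
```

```text
24.8 [-0.00052408 -0.04729423  0.0637503 ] 0.027657898529819158 [  1.04523565 -10.59290744  -1.47928013] [-2.07982365  0.03687549  0.10924072]
turn total [ 0.35  0.75 -0.48] dist [ 0.0009  0.0095 -0.0018] tool-frame [0.0095 0.0004 0.0016]
[(0.35), (0.75), (-0.48), (0.0095), (0.0004), (0.0016)]
24.85 [-0.00053    -0.04726251  0.06376063] 0.027379650034347027 [  1.35481147 -10.20481496  -1.72033872] [-2.04302824  0.00667691  0.10564025]
```

View pics/w12.png

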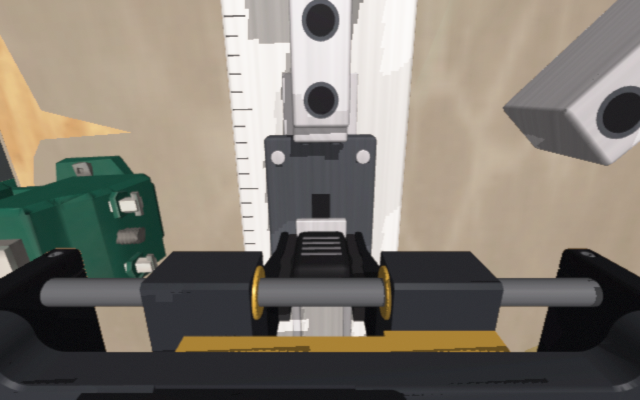

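Call:
send_rows(
  steps=[
    [0, 0.2, -0.1, 0.003, 0, 0, 1],
    [0, 0.2, -0.1, 0.003, 0, 0, 1],
    [0, 0.2, -0.1, 0.003, 0, 0, 1],
    [0, 0.2, -0.1, 0.003, 0, 0, 1],
    [0, 0.2, -0.1, 0.003, 0, 0, 1],
    [0, 0.2, -0.1, 0.0025, 0, 0, 1],
    [0, 0.2, -0.1, 0.0025, 0, 0, 1],
    [0, 0.2, -0.1, 0.0025, 0, 0, 1],
    [0, 0.2, -0.1, 0.0025, 0, 0, 1],
    [0, 0.2, -0.1, 0.0025, 0, 0, 1],
  ],
)

```text
time: 25.85
ee_pos: [0.4982, -0.1073, 0.0637]
eef_rot: [0.722, 0.692, 0.001, 0.005]
ft_force: [3.1, -9.7, -2.6]
width: 0.0275
```

```bash
python3 -c "
from h import *
s=read_state();print(s['time'],wj(s['ee_pos']),s['width'],s['ft_force'],s['torque'],s['joint_vel'].round(4))
plan(jw(0,-.0378,.062),87.85,1)
" | sed 's/np.float64//g'
```

```text
25.85 [-0.00057103 -0.04092112  0.06373712] 0.027486053396138296 [ 3.12157826 -9.71844517 -2.59843524] [-2.28977179  0.09661446  0.05425755] [ 0.002  -0.0003 -0.0051  0.0013 -0.0077 -0.0043  0.0039]
turn total [ 0.47  0.32 -0.33] dist [ 0.0007  0.0031 -0.0017] tool-frame [0.0031 0.0005 0.0017]
[(0.47), (0.32), (-0.33), (0.0031), (0.0005), (0.0017)]
```

Call:
send_rows(
  steps=[
    [0, 0.1, -0.1, 0.0025, 0, 0, 1],
    [0, 0.1, -0.1, 0.0025, 0, 0, 1],
    [0, 0.1, -0.1, 0.0025, 0, 0, 1],
    [0, 0.1, -0.1, 0.0025, 0, 0, 1],
    [0, 0.1, -0.1, 0.0025, 0, 0, 1],
    [0, 0.1, -0.1, 0.0025, 0, 0, 1],
    [0, 0.1, -0.1, 0.0025, 0, 0, 1],
    [0, 0.1, -0.1, 0.0025, 0, 0, 1],
    [0, 0.1, -0.1, 0.0025, 0, 0, 1],
    [0, 0.1, -0.1, 0.0025, 0, 0, 1],
  ],
)

```text
time: 26.85
ee_pos: [0.4983, -0.1034, 0.0637]
eef_rot: [0.722, 0.692, -0.002, 0.009]
ft_force: [2.8, -8.7, -0.9]
width: 0.028
```

```bash
python3 -c "
from h import *
s=read_state();print(s['time'],wj(s['ee_pos']),s['width'],s['ft_force'],s['torque'],s['joint_vel'].round(4))
snap('wrist','w13')
plan(jw(0,-.0378,.062),87.85,1)
s=read_state();print(s['time'],wj(s['ee_pos']),s['ft_force'])
" | sed 's/np.float64//g'
```

```text
26.85 [-0.00056875 -0.03707337  0.06373656] 0.02796690368231342 [ 2.78090037 -8.73836224 -0.88490557] [-1.93605062  0.21039663 -0.07823866] [-0.0119 -0.0027 -0.0005  0.0044  0.0089  0.0001 -0.0197]
turn total [ 0.57  0.87 -0.31] dist [ 0.0005 -0.0009 -0.0017] tool-frame [-0.0008  0.0006  0.0018]
[(0.57), (0.87), (-0.31), (-0.0008), (0.0006), (0.0018)]
26.9 [-0.00058062 -0.03694231  0.06373705] [ 2.01309555 -9.25117878 -1.39112111]
```

View pics/w13.png

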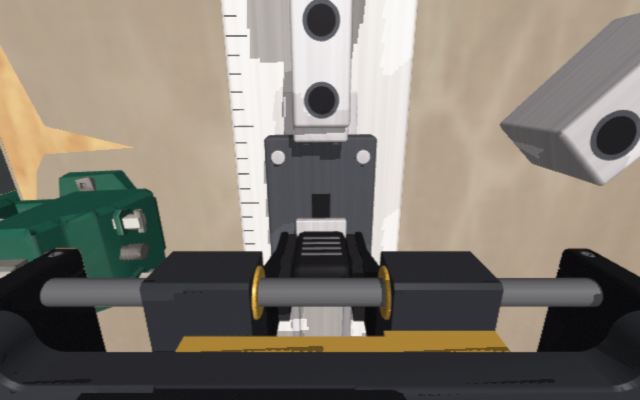

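Run:
```python
from h import *
im,d,P=snap('side','s13'); K,T=P['camera_matrix'],P['world_from_camera']
s=read_state();print(s['time'],wj(s['ee_pos']),s['ft_force'])
c=im[170:300,225:335]; cv2.imwrite('pics/c_s13.png',cv2.resize(c,None,fx=4.6,fy=4.6,interpolation=cv2.INTER_CUBIC))
im,d,P=snap('top','t13')
c=im[215:285,270:400]; cv2.imwrite('pics/c_t13.png',cv2.resize(c,None,fx=6,fy=6,interpolation=cv2.INTER_CUBIC))
im,d,K,T=load('w13')
def f(n,u,v,z): print(n,(wj(ray(K,T,u,v,z))*1000).round(1))
f('jaw/block rear seam',321,125,.052); f('ring rear',321,100,.052); f('ring front',321,20,.052); f('jaw rear/saddle',321,140,.033)
```

```text
26.95 [-0.00058292 -0.03695248  0.06373758] [ 1.52038451 -9.2377418  -1.09421018]
jaw/block rear seam [ 0.4 33.4 52. ]
ring rear [ 0.5 45.  52. ]
ring front [ 0.7 78.7 52. ]
jaw rear/saddle [ 0.5 23.4 33. ]
```

View pics/c_s13.png

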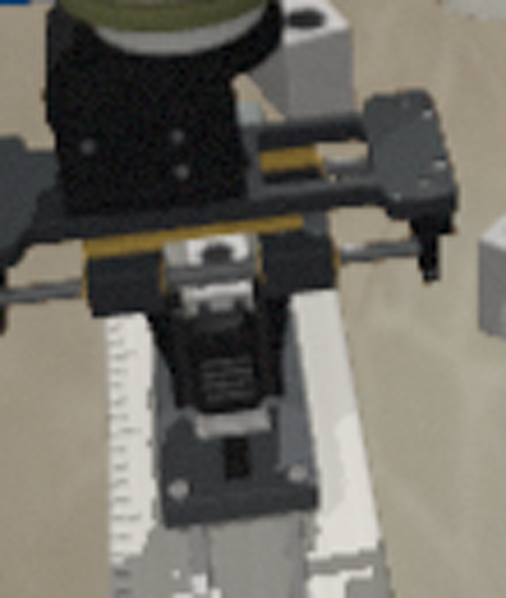

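View pics/c_t13.png

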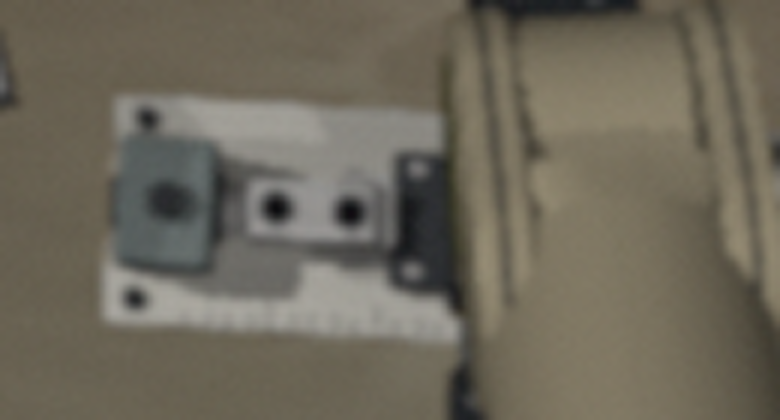

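Call:
send_rows(
  steps=[
    [0, 0.1, 0, 0.002, 0, 0, 1],
    [0, 0.1, 0, 0.002, 0, 0, 1],
    [0, 0.1, 0, 0.002, 0, 0, 1],
    [0, 0.1, 0, 0.002, 0, 0, 1],
    [0, 0.1, 0, 0.002, 0, 0, 1],
    [0, 0.1, 0, 0.002, 0, 0, 1],
    [0, 0.1, 0, 0.002, 0, 0, 1],
    [0, 0.1, 0, 0.002, 0, 0, 1],
    [0, 0.1, 0, 0.002, 0, 0, 1],
    [0, 0.1, 0, 0.002, 0, 0, 1],
  ],
)

```text
time: 28.0
ee_pos: [0.4984, -0.103, 0.0637]
eef_rot: [0.726, 0.687, -0.005, 0.012]
ft_force: [1.2, -10.0, -0.5]
width: 0.0279
```

```bash
python3 -c "
from h import *
s=read_state();print(s['time'],wj(s['ee_pos']),s['ft_force'],s['torque'],s['joint_vel'].round(4))
" | sed 's/np.float64//g'
```

```text
28.0 [-0.00056942 -0.03661858  0.06371462] [ 1.15250943 -9.97009404 -0.5403557 ] [-1.85518485  0.22636154  0.42893142] [-0.0082 -0.002   0.0041  0.0009  0.0088 -0.0011 -0.0224]
```

Call:
send_rows(
  steps=[
    [0.1, 0.1, -0.1, 0.0023, 0, 0, 1],
    [0.1, 0.1, -0.1, 0.0023, 0, 0, 1],
    [0.1, 0.1, -0.1, 0.0023, 0, 0, 1],
    [0, 0.1, -0.1, 0.0023, 0, 0, 1],
    [0, 0.1, -0.1, 0.0023, 0, 0, 1],
    [0, 0.1, -0.1, 0.0023, 0, 0, 1],
    [0, 0.1, -0.1, 0.0023, 0, 0, 1],
    [0, 0.1, -0.1, 0.0023, 0, 0, 1],
    [0, 0.1, -0.1, 0.0023, 0, 0, 1],
    [0, 0.1, -0.1, 0.0023, 0, 0, 1],
  ],
)

```text
time: 29.0
ee_pos: [0.4985, -0.1012, 0.0637]
eef_rot: [0.725, 0.689, -0.01, 0.014]
ft_force: [0.0, -10.6, -0.6]
width: 0.0278
```

```bash
python3 -c "
from h import *
s=read_state();print(s['time'],wj(s['ee_pos']),s['ft_force'],s['torque'],s['joint_vel'].round(4))
plan(jw(0,-.0378,.062),87.85,1)
" | sed 's/np.float64//g'
```

```text
29.0 [-0.00051182 -0.03486126  0.06370559] [  0.04548534 -10.59883874  -0.57541229] [-2.03959875  0.04092683  0.18571296] [-0.0088 -0.0027  0.0017  0.0039  0.0128 -0.0011 -0.0117]
turn total [ 0.41  1.95 -0.76] dist [ 0.0004 -0.003  -0.0017] tool-frame [-0.0029  0.0005  0.0018]
[(0.41), (1.95), (-0.76), (-0.0029), (0.0005), (0.0018)]
```

Call:
send_rows(
  steps=[
    [0, 0.3, -0.1, 0.0025, 0, 0, 1],
    [0, 0.3, -0.1, 0.0025, 0, 0, 1],
    [0, 0.3, -0.1, 0.0025, 0, 0, 1],
    [0, 0.3, -0.1, 0.0025, 0, 0, 1],
    [0, 0.3, -0.1, 0.0025, 0, 0, 1],
    [0, 0.3, -0.1, 0.0025, 0, 0, 1],
    [0, 0.3, -0.1, 0.0025, 0, 0, 1],
    [0, 0.3, -0.1, 0.0025, 0, 0, 1],
    [0, 0.3, -0.1, 0.0025, 0, 0, 1],
    [0, 0.3, -0.1, 0.0025, 0, 0, 1],
  ],
)

```text
time: 30.0
ee_pos: [0.4985, -0.1011, 0.0637]
eef_rot: [0.724, 0.69, -0.002, 0.008]
ft_force: [1.2, -11.0, -2.3]
width: 0.0279
```

```bash
python3 -c "
from h import *
s=read_state();print(s['time'],wj(s['ee_pos']),s['ft_force'],s['torque'],s['joint_vel'].round(4))
plan(jw(0,-.0378,.062),87.85,1)
snap('wrist','w14')
s=read_state();print(s['time'],wj(s['ee_pos']),s['ft_force'])
im,d,K,T=load('w14')
cv2.imwrite('pics/c_w14.png',cv2.resize(im[0:150,260:385],None,fx=4,fy=4,interpolation=cv2.INTER_CUBIC))
" | sed 's/np.float64//g'
```

```text
30.0 [-0.00053301 -0.03475237  0.0637349 ] [  1.19829767 -10.96758384  -2.31767659] [-2.71867805e+00 -3.40531212e-04  1.83698707e-01] [ 0.0168  0.0009 -0.0051  0.0001 -0.0215 -0.0052  0.0291]
turn total [ 0.54  0.77 -0.62] dist [ 0.0004 -0.0031 -0.0017] tool-frame [-0.003   0.0005  0.0018]
[(0.54), (0.77), (-0.62), (-0.003), (0.0005), (0.0018)]
30.05 [-0.00053754 -0.03478094  0.06371004] [  1.06711563 -10.46614058  -1.63095399]
```

View pics/c_w14.png

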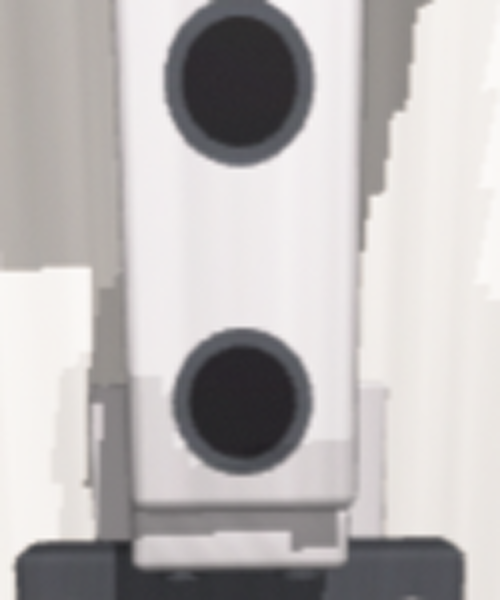

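Call:
send_rows(
  steps=[
    [0, 0.2, -0.1, 0.003, 0, 0, 1],
    [0, 0.2, -0.1, 0.003, 0, 0, 1],
    [0, 0.2, -0.1, 0.003, 0, 0, 1],
    [0, 0.2, -0.1, 0.003, 0, 0, 1],
    [0, 0.2, -0.1, 0.003, 0, 0, 1],
    [0, 0.2, -0.1, 0.003, 0, 0, 1],
    [0, 0.2, -0.1, 0.003, 0, 0, 1],
    [0, 0.2, -0.1, 0.003, 0, 0, 1],
    [0, 0.2, -0.1, 0.003, 0, 0, 1],
    [0, 0.2, -0.1, 0.003, 0, 0, 1],
  ],
)

```text
time: 31.05
ee_pos: [0.4984, -0.1008, 0.0637]
eef_rot: [0.724, 0.69, -0.002, 0.01]
ft_force: [1.8, -12.3, -1.9]
width: 0.0279
```

```bash
python3 -c "
from h import *
s=read_state();print(s['time'],wj(s['ee_pos']),s['ft_force'],s['torque'],s['joint_vel'].round(4))
plan(jw(0,-.0378,.062),87.85,1)
" | sed 's/np.float64//g'
```

```text
31.05 [-0.00059198 -0.03445842  0.06372798] [  1.79768532 -12.29580558  -1.92958395] [-2.93720842  0.13486403  0.20460997] [-0.0026 -0.0042  0.0023  0.0022  0.0029 -0.0024 -0.0043]
turn total [ 0.68  0.95 -0.65] dist [ 0.0005 -0.0034 -0.0017] tool-frame [-0.0033  0.0006  0.0018]
[(0.68), (0.95), (-0.65), (-0.0033), (0.0006), (0.0018)]
```

Call:
send_rows(
  steps=[
    [0, 0.2, -0.1, 0.0035, 0, 0, 1],
    [0, 0.2, -0.1, 0.0035, 0, 0, 1],
    [0, 0.2, -0.1, 0.0035, 0, 0, 1],
    [0, 0.2, -0.1, 0.0035, 0, 0, 1],
    [0, 0.2, -0.1, 0.0035, 0, 0, 1],
    [0, 0.2, -0.1, 0.0035, 0, 0, 1],
    [0, 0.2, -0.1, 0.0035, 0, 0, 1],
    [0, 0.2, -0.1, 0.0035, 0, 0, 1],
    [0, 0.2, -0.1, 0.0035, 0, 0, 1],
    [0, 0.2, -0.1, 0.0035, 0, 0, 1],
  ],
)

```text
time: 32.05
ee_pos: [0.4984, -0.1002, 0.0637]
eef_rot: [0.725, 0.688, -0.004, 0.014]
ft_force: [2.6, -14.8, -1.6]
width: 0.0279
```

```bash
python3 -c "
from h import *
s=read_state();print(s['time'],wj(s['ee_pos']),s['ft_force'],s['torque'],s['joint_vel'].round(4))
plan(jw(0,-.0378,.062),87.85,1)
" | sed 's/np.float64//g'
```

```text
32.05 [-0.00059108 -0.03384678  0.06373444] [  2.60274734 -14.81510518  -1.63836386] [-3.14059015  0.20843997  0.32113867] [-0.0084 -0.0014  0.0017  0.0026  0.0098 -0.0022 -0.0139]
turn total [ 0.8   1.42 -0.88] dist [ 0.0004 -0.004  -0.0017] tool-frame [-0.0039  0.0006  0.0018]
[(0.8), (1.42), (-0.88), (-0.0039), (0.0006), (0.0018)]
```

Call:
send_rows(
  steps=[
    [0, 0.2, -0.1, 0.0035, 0, 0, 1],
    [0, 0.2, -0.1, 0.0035, 0, 0, 1],
    [0, 0.2, -0.1, 0.0035, 0, 0, 1],
    [0, 0.2, -0.1, 0.0035, 0, 0, 1],
    [0, 0.2, -0.1, 0.0036, 0, 0, 1],
    [0, 0.2, -0.1, 0.0036, 0, 0, 1],
    [0, 0.2, -0.1, 0.0036, 0, 0, 1],
    [0, 0.2, -0.1, 0.0036, 0, 0, 1],
    [0, 0.2, -0.1, 0.0036, 0, 0, 1],
    [0, 0.2, -0.1, 0.0036, 0, 0, 1],
  ],
)

```text
time: 33.05
ee_pos: [0.4984, -0.0999, 0.0637]
eef_rot: [0.727, 0.686, -0.007, 0.017]
ft_force: [2.1, -15.6, -1.2]
width: 0.0279
```

```bash
python3 -c "
from h import *
s=read_state();print(s['time'],wj(s['ee_pos']),s['ft_force'],s['torque'],s['joint_vel'].round(4))
plan(jw(0,-.0378,.062),87.85,1)
" | sed 's/np.float64//g'
```

```text
33.05 [-0.00059724 -0.03353783  0.06370522] [  2.12525507 -15.55264006  -1.19672956] [-3.01599849  0.17827152  0.35906433] [-0.008  -0.0003  0.0016  0.0006  0.0082 -0.0014 -0.0159]
turn total [ 0.87  1.93 -1.13] dist [ 0.0004 -0.0043 -0.0017] tool-frame [-0.0042  0.0007  0.0019]
[(0.87), (1.93), (-1.13), (-0.0042), (0.0007), (0.0019)]
```

Total push is 15.6 N. Free drag with the block was about 9.5 N, so the squeeze is about 6 N, and the slope of about 4 N/mm confirms the spring. I'll let the push decay but keep it forward, then open.

Call:
send_rows(
  steps=[
    [0, 0.2, 0, 0.003, 0, 0, 1],
    [0, 0.1, 0, 0.0025, 0, 0, 1],
    [0, 0.1, 0, 0.002, 0, 0, 1],
    [0, 0, 0, 0.0015, 0, 0, 1],
    [0, 0, 0, 0.0012, 0, 0, -1],
    [0, 0, 0, 0.0008, 0, 0, -1],
    [0, 0, 0, 0.0005, 0, 0, -1],
    [0, 0, 0, 0.0003, 0, 0, -1],
    [0, 0, 0, 0, 0, 0, -1],
    [0, 0, 0, 0, 0, 0, -1],
  ],
)

```text
time: 34.05
ee_pos: [0.4986, -0.0947, 0.0635]
eef_rot: [0.728, 0.685, -0.008, 0.019]
ft_force: [0.1, 0.1, -0.2]
width: 0.0678
```

```bash
python3 -c "
from h import *
s=read_state();print(s['time'],wj(s['ee_pos']),s['width'],s['ft_force'])
snap('wrist','w15')
plan(jw(0,-.0378,.18),87.85,1)
" | sed 's/np.float64//g'
```

```text
34.05 [-0.00062041 -0.02832011  0.06345012] 0.06783209835843074 [ 0.06024428  0.06580483 -0.19689942]
turn total [ 0.9   2.13 -1.32] dist [ 0.0003 -0.0095  0.1165] tool-frame [-0.0137  0.0027 -0.1161]
[(0.9), (2.13), (-1.32), (-0.0137), (0.0027), (-0.1161)]
```

View pics/w15.png

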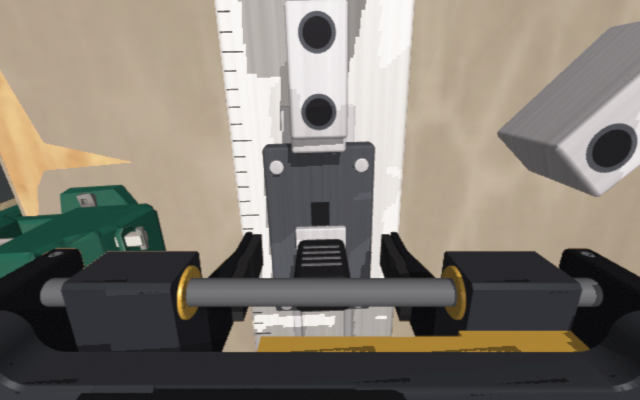

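Call:
send_rows(
  steps=[
    [0, 0, 0, 0, 0, 0, -1],
    [0, 0, 0, 0, 0, -0.006, -1],
    [0.1, 0.3, -0.2, 0, 0, -0.015, -1],
    [0.1, 0.3, -0.2, 0, 0, -0.02, -1],
    [0.1, 0.3, -0.2, 0, 0, -0.02, -1],
    [0.1, 0.3, -0.2, -0.005, 0, -0.02, -1],
    [0.1, 0.3, -0.2, -0.01, 0, -0.02, -1],
    [0, 0.3, -0.2, -0.01, 0, -0.02, -1],
    [0, 0.2, -0.1, -0.01, 0, -0.015, -1],
    [0, 0, 0, 0, 0, -0.01, -1],
  ],
)

```text
time: 35.1
ee_pos: [0.4946, -0.1266, 0.2175]
eef_rot: [0.719, 0.695, 0.002, 0.002]
ft_force: [-0.3, -0.9, -0.2]
width: 0.0872
```

Run:
```python
from h import *
s=read_state();print(s['time'],wj(s['ee_pos']),s['width'],s['ft_force'])
im,d,P=snap('wrist','w16')
cv2.imwrite('pics/c_w16.png',cv2.resize(im[20:270,250:400],None,fx=2.4*1,fy=2.4,interpolation=cv2.INTER_CUBIC))
```

```text
35.1 [-0.00340955 -0.06033107  0.21752268] 0.08717220873826889 [-0.30624746 -0.94825008 -0.1996907 ]
```

View pics/w16.png

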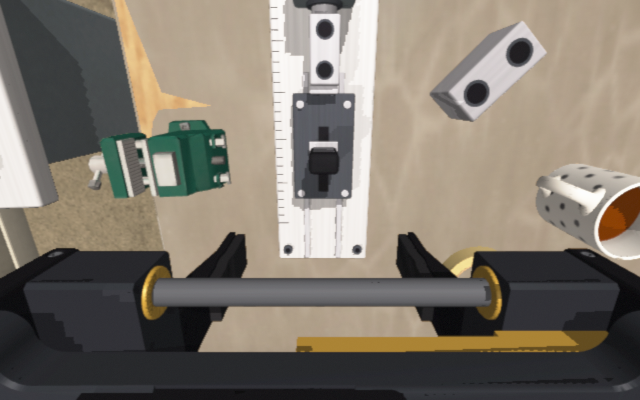

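View pics/c_w16.png

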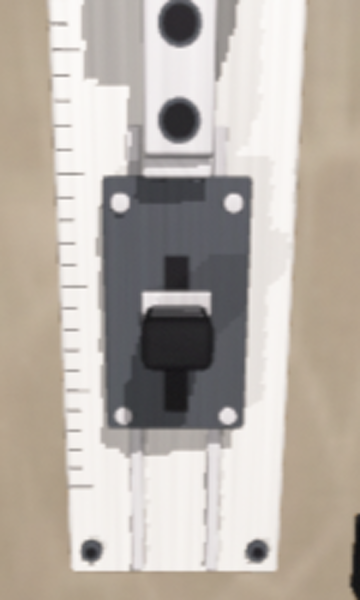

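```bash
python3 - <<'E'
from h import *
im,d,K,T=load('w16'); g=cv2.cvtColor(im,cv2.COLOR_BGR2GRAY).astype(int)
o=lambda x,y:(250+(x-.7)/2.4,20+(y-.7)/2.4)
f=lambda n,p,z: print(n,(wj(ray(K,T,*p,z))*1000).round(1))
f('saddle rear',o(175,428),.033); f('saddle front',o(178,177),.033)
f('handle top rear',o(177,369),.0825); f('handle top front',o(180,312),.0825)
f('jaw/block seam',o(178,154),.052); f('ring r',o(179,121),.052); f('ring f',o(180,23),.052)
# same with first picture w1 for reference: saddle rear -77.4, handle -31.3
print(g[120:215,322])
E
python3 -c "
from h import *
plan(jw(0,.03,.19),87.85,1)"
```

```text
saddle rear [ -0.3 -83.2  33. ]
saddle front [ 0.5 27.2 33. ]
handle top rear [ -0.1 -43.4  82.5]
handle top front [  0.9 -21.5  82.5]
jaw/block seam [ 0.2 35.5 52. ]
ring r [ 0.5 47.5 52. ]
ring f [ 0.7 81.4 52. ]
[ 94  94  95  95  95  92  73  43  39  39  38  39  36  39  38  38  38  37
  37  38  59 136 223 217 215 214 201 128  93  72  69  63  32  29  34  37
  40  39  41  40  39  40  38  38  37  37  36  37  37  37  37  33  29  23
  24  26  24  27  26  26  26  26  27  25  27  25  26  26  26  26  28  42
  60  62  62  62  62  69 106 163 169 169 169 169 169 170 171 189 235 240
 240 240 240 240 239]
turn total [0.41 0.01 0.22] dist [ 0.006   0.0892 -0.029 ] tool-frame [0.0894 0.0028 0.029 ]
[np.float64(0.41), np.float64(0.01), np.float64(0.22), np.float64(0.0894), np.float64(0.0028), np.float64(0.029)]
```

Call:
send_rows(
  steps=[
    [0, 0, 0, 0.005, 0, 0, -1],
    [0, 0, 0, 0.01, 0, 0, -1],
    [0, 0, 0, 0.012, 0, 0, -1],
    [0, 0, 0, 0.012, 0, 0, -1],
    [0, 0, 0, 0.012, 0, 0, -1],
    [0, 0, 0, 0.01, 0, 0, -1],
    [0, 0, 0, 0.006, 0, 0, -1],
    [0, 0, 0, 0.002, 0, 0, -1],
    [0, 0, 0, 0, 0, 0, -1],
    [0, 0, 0, 0, 0, 0, -1],
  ],
)

```text
time: 36.15
ee_pos: [0.4966, -0.0459, 0.2164]
eef_rot: [0.717, 0.697, 0.002, 0.001]
ft_force: [0.0, -0.0, -0.6]
width: 0.0867
```

Run:
```python
from h import *
s=read_state();print(s['time'],wj(s['ee_pos']),s['width'],s['ft_force'])
im,d,P=snap('wrist','w17')
cv2.imwrite('pics/c_w17.png',cv2.resize(im[20:270,250:400],None,fx=2.4*1,fy=2.4,interpolation=cv2.INTER_CUBIC))
snap('side','s17')
```

```text
36.15 [-0.00449026  0.02037053  0.21643637] 0.08672744890821553 [ 0.02303281 -0.02144074 -0.60969201]
```

View pics/c_w17.png

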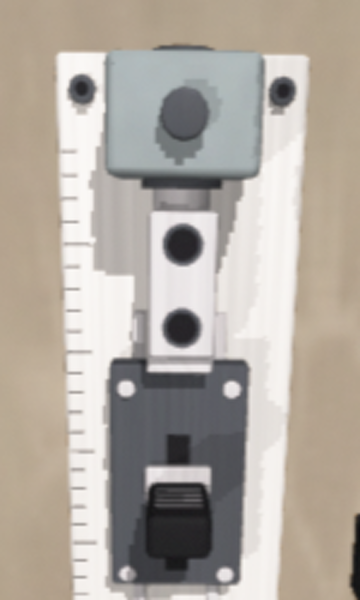

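View pics/s17.png

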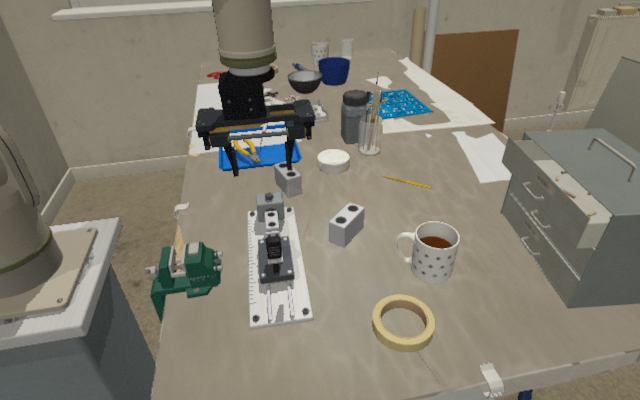

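The wrist view shows the block squarely clamped between jaw and plunger (crop px (182,285)). In the side view the roll (403,322), mug (434,250) and pot (333,160) are where they started. The gripper is clear, so I'm handing in.

Run:
```python
from h import *
im,d,K,T=load('w17')
o=lambda x,y:(250+(x-.7)/2.4,20+(y-.7)/2.4)
f=lambda n,p,z: print(n,(wj(ray(K,T,*p,z))*1000).round(1))
f('ring r',o(181,328),.052); f('ring f',o(182,244),.052); f('seam',o(180,356),.052);f('handle rear',o(179,557),.0825);f('saddle rear',o(176,583),.033)
a=load('side0')[0].astype(int);b=load('s17')[0].astype(int)
for n,(u,v) in dict(roll=(403,322),mug=(434,250),pot=(333,160)).items(): print(n,abs(a-b)[v-28:v+28,u-35:u+35].mean().round(2) if n!='pot' else abs(a-b)[v-12:v+12,u-18:u+18].mean().round(2))
print(close_job())
```

```text
ring r [ 0.3 48.  52. ]
ring f [ 0.2 82.2 52. ]
seam [ 0.  36.1 52. ]
handle rear [  0.2 -42.2  82.5]
saddle rear [ -0.2 -82.4  33. ]
roll 8.06
mug 7.95
pot 7.9
the job is handed in; nothing more can be done
None
```

The gauge block is clamped in the jig at an estimated 6 N, and the job is handed in at about 36 s of the 70 s. The order was as asked: I drew the jaw back by the handle, laid the 28×60×40 block between the guides, then brought the jaw up toward the anvil only. I released while still pushing lightly forward.

- **Squeeze:** the push just before release was 15.6 N, against about 9.5 N of drag with the block in tow, so about 6 N on the block. I can place it only to about ±1 N, because the drag readings ranged from 8.6 to 10.6 N. The force rose by about 4 N/mm over the last millimetre, which matches the spring. The rings put the block's front face at about 94.4–95 mm. The free plunger face measured about 93–94 mm, which fits 1 to 1.5 mm of compression.
- **Play:** the handle is 68–70 mm behind the jaw face by the block–jaw seam, and about 50 mm ahead of the saddle's rear edge (49 expected). Both agree with the play fully taken up, within 2 mm.
- **Too hard:** by these forces the block never saw more than about 7 N. The arm showed no more than about 16 N in any reading I took, but I did not record forces between readings.
- **Bystanders:** the roll, mug and pot stand at the same pixels in the side view as at the start. A picture difference gave about 8 grey levels on all three alike. I took that as camera noise or lighting, but did not check it against an empty patch.

The gripper was open and clear of everything at hand-in.

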